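# Unscrew the perforated cap and empty the sugar shaker

## Task

The last lumps of rock sugar in the square glass shaker are too big for the holes in its cap: with the shaker standing in its steel holder, unscrew the perforated cap and lay it on the cart top, then tip all four lumps out of the wide mouth from low over the ceramic bowl. Stand the empty shaker, still without its cap, back in its holder, all the way down; do not drop or fling the cap, the glass or the sugar, and leave the kettle, the gourd and the two espresso cups where they are.

Things in the scene. Friction and masses are not known exactly. Their poses are not given: they have to be found in the camera images.
- shaker: Square clear-glass shaker, 0.26 kg. Origin: centre of its underside; z along its axis to the mouth, x and y square to its flat sides. 56 x 56 mm (rounded corners, 70 mm across) up to 82 mm, then a round shoulder and a 47 mm round neck, rim at 110 mm. Straight round bore, 42 mm wide, rim to 6 mm above the underside. It stands in the holder's pocket with 2 mm play a side; nothing holds it down.
- shaker_mouth (a point): Centre of the shaker's mouth, in the plane of the rim, on the axis 110 mm above the underside; it moves with the glass. Outside the neck, under the cap, are two coarse right-hand thread ridges (55 mm over the ridges, 90 to 103 mm up), each 129 degrees long, rising 6 mm, with a stop at its low end.
- shaker_grip (a point): Point on the shaker's axis 70 mm above its underside, where the flat sides stand clear of the holder: a good place to take the body across two opposite flats (56 mm). Held with the fingers leaning 45 degrees or more to the axis, it can be tipped past level without the fingers ever being level.
- cap: Round stainless screw cap, 63 mm across, 24 mm tall, ribbed skirt, pierced flat top, 0.07 kg. Origin: centre of its open underside, z up through the top. Screwed on, its underside is 89 mm above the shaker's underside, 7 mm above the square part of the glass. Two lugs in the skirt run under the thread ridges.
- cap_top (a point): Centre of the cap's top, 24 mm above its underside. The cap unscrews anticlockwise seen from above, easily and without rising, until the lugs leave the ridges and meet a firm stop, 118 to 152 degrees from the start (hidden, it varies; the glass gives 6 more in its pocket). In the last 20 degrees before the stop it lifts straight off, 21 mm to clear the rim; sooner, it takes the shaker up.
- bowl: White ceramic bowl, 156 mm across the rim, 62 mm high, wall 5 mm, inner floor about 6 mm up and 60 mm wide, 0.48 kg, loose. Origin at the centre of its underside, z up.
- pocket (a point): Centre of the floor of the steel holder's square pocket, 4 mm above the cart top; x, y square to its walls. Screwed to the cart. Pocket 60 x 60 mm inside, walls to 36 mm above the cart, then lips splayed outwards to 45 mm (about 75 mm across). Base plate 104 mm wide; on the pocket's +x side it carries a tray of paper sachets, 45 to 110 mm from the pocket's centre, 40 mm high.
- lump0: Round lump of amber rock sugar, 24 mm across, 11 g, hard and slippery (friction about 0.25), rolls easily; origin at its centre. It starts inside the shaker; tipped 15 to 20 degrees past level, the shaker empties by itself.
- lump1: As lump0.
- lump2: As lump0.
- lump3: As lump0.
- kettle: Bystander: brushed steel kettle with flip-top lid, 150 mm across the base, 173 mm high, its spout and handle along its own y (out to 115 mm each side). Origin at the centre of its underside.
- gourd: Bystander: aluminium drinking bottle with a silicone grip band, 76 mm across, 230 mm high. Origin at the centre of its underside.
- cup0: Bystander: white ceramic espresso cup, 64 mm across, 58 mm high, handle towards its own +y. Origin at the centre of its underside.
- cup1: Bystander: as cup0.

How it is judged:
By the outcome, as a careful person would: the job done as asked, in the order asked, and still so for the second after the job is handed in, with the robot touching nothing.
It also fails if it takes over 72 s, if anything falls off the work surface, if the arm or the gripper's body presses on something with over 40 N, if the wrist force passes 120 N, or if a joint passes its speed limit or range.

## Robot

A 6-joint arm with a two-finger parallel gripper is mounted at the origin on the work surface. World frame = base frame: x ahead of the robot, y to its left, z up, the work surface at z = 0. Lengths are in mm, angles in rad, forces in N, time in s.
With the tool pointing down it reaches from about 375 to 925 mm from the base axis. Payload 5.7 kg.
Tool frame: the origin (TCP) lies on the centre line of the jaws, within the pads' length; the fingertips stand ahead of it and the grasp point (between the pads) lies 3 mm ahead of it (tcp_to_tips is the z of the fingertips in the tool frame, in mm); z points along the fingers, y is the line along which they close (so a half turn about z gives the same grasp; the last joint's range is limited). The gripper opens to 85 mm and grips with 20 to 120 N. Pads are 22 mm wide; open, the fingers measure 114 mm over their backs; the gripper's body (76 mm by 85 mm) begins 54 mm behind the grasp point. The pads swing forward as they close: fully open they stand 13 mm farther back than shut.
Start: joints at [-1.369, 0.359, 1.51, -0, 1.272, -0.115], TCP at [186.901, -570.114, 223.467] pointing down, gripper open.
Joint ranges: [-2.97, 2.97], [-1.01, 2.36], [0.21, 2.38], [-0.96, 4.11], [0.2, 2.71], [-2.98, 2.98]. Speed limits (rad/s): [2.39, 2.39, 3.14, 3.14, 3.14, 3.14].

## Interface

Orientations are given as a unit quaternion [x, y, z, w].
In Python, from workcell import get_obs, snapshot, camera_model, sign_off, tcp_to_tips gives the robot as it stands.
- The arm moves only by the tool arm_command, never from a script. Its argument "rows" is a list that holds one entry, the list of rows, each a list of 5 numbers: the opening, from -1 (shut) to 1 (fully open), then the shift along the tool's x, y, z in mm, then the turn about the tool's z in rad. A call has 1 to 8 rows; each row is the pose to reach, as a shift and turn from the pose commanded when the call began, along the tool's axes at that moment; what a row does not reach only later rows make up. A row lasts 1/10 s, in which the tool goes at most 50 mm and 8.59 degrees, less where a joint would pass 70% of its speed; a pose out of reach is approached as far as the arm can. A call with a gripper value outside its range is refused whole. The fingers move at their own pace and stop on an object; "force" is the grip in N (left out, the last holds). Time passes only in rows, so rows that repeat a pose let the fingers close. It gives the time, the measured TCP pose, the force, the opening and the grip force at its end, in the units of the state.
- get_obs(): the state, without advancing time (a new reading comes with each control period).
- snapshot(name): name is "scene" or "top" or "wrist"; returns the picture (400x640x3 uint8, blue, green, red); there is no depth.
- camera_model(name): a dict with "mtx" (3x3 intrinsics, pixels), "R" (3x3) and "t" (3): a world point X has camera coordinates R X + t. Camera axes: x right, y down, z forward; pixel columns grow to the right and rows downward; lengths in mm; the calibration is good to about 2 mm. A picture is of the moment at which its call begins: read the wrist's pose just before it. camera_model takes no time and is no camera call; for the wrist camera it gives the pose at the moment of the call.
- sign_off(): hands the job in; it is judged then, once.
The state is a dict: "time_s": time; "joint_pos": joint angles; "qd": joint speeds; "effort": joint torques, N m; "ee_pos": TCP position; "tool_rot": TCP orientation; "contact_force": force on the tool from outside, world axes, zero at the start; "wrist_torque": the same for the moment, N m; "grip_width": finger opening in mm; "finger_force": force on a finger pad.
Only numpy, scipy, OpenCV 4.12 (cv2) and the standard library are available. Lean on these libraries where they do the work, as an engineer would, in place of code of your own. Each camera call takes 0.05 s, during which the arm holds its last target. There are 200 camera calls.

## Working session

There is one attempt and no reset: what is moved stays moved. The work goes in short steps, Python scripts to look and compute and a tool call to move; the robot and the scene stay as the last step left them, time stands still between calls to the robot, and variables do not carry over. Pictures are saved under pics/ and viewed, at most 10 in all, crops included, and the job is handed in when it is done.

Besides the shell and the picture viewer there is one more tool, called after ">>>" in YAML: its name, and indented under it one key for each argument. arm_command: Moves the arm, as the interface text tells. Its arguments: {"type":"object","properties":{"rows":{"type":"array","items":{"type":"array","items":{"type":"array","items":{"type":"number"}}}},"force":{"type":"number"}},"required":["rows"]}

```bash
ls; mkdir -p pics; python3 - <<'E'
from workcell import *
import cv2
for n in("scene","top"):
    cv2.imwrite(f"pics/{n}0.png",snapshot(n))
    c=camera_model(n);print(n,c["mtx"].tolist(),(-c["R"].T@c["t"]).round(),c["R"].round(3).tolist())
print(get_obs(),tcp_to_tips)
E
```

```text
pics
scene [[440.6404640293776, 0.0, 312.40018883190237], [0.0, 440.6404640293776, 204.1074090200028], [0.0, 0.0, 1.0]] [1007. -743.  941.] [[0.89, 0.456, 0.016], [0.342, -0.643, -0.686], [-0.303, 0.616, -0.728]]
top [[451.40984967543386, 0.0, 324.19642063259556], [0.0, 451.40984967543386, 195.4524544382748], [0.0, 0.0, 1.0]] [ 560.  -21. 1281.] [[-0.008, -1.0, -0.015], [-0.997, 0.009, -0.079], [0.079, 0.015, -0.997]]
{'time_s': 0.1, 'joint_pos': array([-1.36909864e+00,  3.59461254e-01,  1.51131951e+00,  2.87611491e-05,
        1.27252109e+00, -1.15092604e-01]), 'qd': array([ 0.00055405,  0.00085012, -0.00256316,  0.00025451,  0.00047772,
        0.00205523]), 'effort': array([ 8.98489475e-05, -5.28650022e+01, -2.79350263e+01, -2.53894777e-04,
        4.97109766e-03,  1.87605046e-06]), 'ee_pos': array([ 186.79099879, -569.52149782,  222.722614  ]), 'tool_rot': array([ 9.87482002e-01,  1.57729406e-01, -2.32657151e-05, -8.54394313e-04]), 'contact_force': array([0.42435422, 0.14445147, 0.5096663 ]), 'wrist_torque': array([-0.04012807, -0.06944819, -0.00831724]), 'finger_force': 0.0, 'grip_width': 85.49940701718072} 22.0
```

View pics/scene0.png

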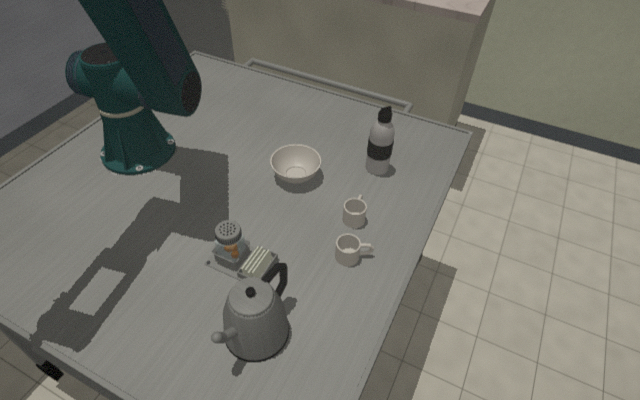

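View pics/top0.png

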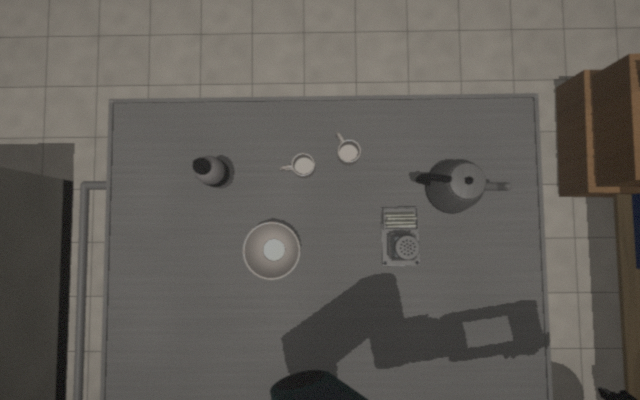

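The scene shows the capped shaker at about (228,235), the bowl at (296,165), and the kettle beside the sachet tray. In the top view, the cap is at (405,246), the bowl at (271,250), the cups at (303,165) and (348,152), and the kettle at (460,182).

```bash
cat > h.py <<'E'
from workcell import *
import numpy as np, cv2
from scipy.spatial.transform import Rotation as Ro
def ray(c,u,v,z):
    d=c["R"].T@np.linalg.solve(c["mtx"],[u,v,1.]); o=-c["R"].T@c["t"]
    return (o+d*(z-o[2])/d[2]).round(1)
def px(c,X):
    p=c["mtx"]@(c["R"]@np.array(X,float)+c["t"]); return (p[:2]/p[2]).round(1)
E
python3 - <<'E'
from h import *
im=cv2.imread("pics/top0.png"); cv2.imwrite("pics/c1.png",cv2.convertScaleAbs(cv2.resize(im[200:275,370:470],None,fx=8,fy=8,interpolation=2),alpha=1.6))
c=camera_model("top"); s=camera_model("scene")
for n,u,v,z in[("cap",405,246,117),("bowl",271.5,250,62),("cup0",303,165,58),("cup1",348,152,58),("gourd",202,165,230),("ket",467,181,165),("kethandle",413,177,140)]: print(n,ray(c,u,v,z))
print("cap scene",ray(s,228,228,117),"bowl",ray(s,296,159,62))
E
```

```text
cap [ 521.6 -209.3  117. ]
bowl [511.8 140.   62. ]
cup0 [742.1  54.5  58. ]
cup1 [776.7 -69.   58. ]
gourd [719.  282.4 230. ]
ket [ 681.9 -358.2  165. ]
kethandle [ 696.2 -229.7  140. ]
cap scene [ 519.5 -214.2  117. ] bowl [512.1 143.7  62. ]
```

View pics/c1.png

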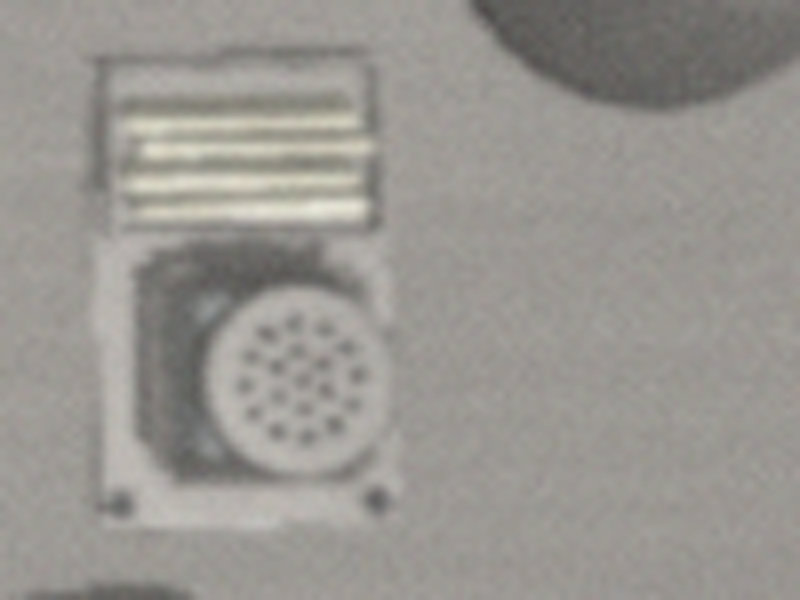

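The cap centre is at crop (298,380), which is top pixel (407.3,247.5). The holder is nearly square to the world axes, with the tray toward +x. Commands can only turn about tool z, so before touching anything I'll check in free space what an out-of-reach pose does to the tool's lean.

>>> arm_command:
  rows:
    - [[1, 0, 50, -50, 0], [1, 0, 100, -100, 0], [1, 0, 150, -150, 0], [1, 0, 200, -150, 0], [1, 0, 250, -150, 0], [1, 0, 300, -150, 0], [1, 0, 350, -150, 0], [1, 0, 400, -150, 0]]

```text
time_s: 0.9
ee_pos: [288.1, -878.9, 359.9]
tool_rot: [0.987, 0.158, 0.001, 0.009]
contact_force: [19.6, -68.7, 29.4]
grip_width: 85.1
finger_force: 0.0
```

>>> arm_command:
  rows:
    - [[1, 0, 50, 0, 0], [1, 0, 100, 0, 0], [1, 0, 150, 0, 0], [1, 0, 200, 0, 0]]

```text
time_s: 1.3
ee_pos: [300.1, -915.6, 319.8]
tool_rot: [0.987, 0.158, 0.005, 0.033]
contact_force: [-0.1, -0.4, 0.5]
grip_width: 85.5
finger_force: 0.0
```

```bash
python3 -c "
from h import *
o=get_obs();print(o['joint_pos'].round(3),o['ee_pos'].round(1),Ro.from_quat(o['tool_rot']).as_matrix().round(3).tolist(),o['time_s'])"
```

```text
[-1.328  0.94   0.214  0.005  1.92  -0.072] [ 300.1 -915.6  319.8] [[0.95, 0.311, 0.021], [0.311, -0.948, -0.064], [-0.0, 0.067, -0.998]] 1.3
```

>>> arm_command:
  rows:
    - [[1, 0, 25, 0, 0], [1, 0, 50, 0, 0], [1, 0, 75, 0, 0], [1, 0, 100, 0, 0], [1, 0, 125, 0, 0], [1, 0, 150, 0, 0]]

```text
time_s: 1.9
ee_pos: [310.2, -946.5, 286.5]
tool_rot: [0.986, 0.157, 0.009, 0.056]
contact_force: [-0.0, -0.1, 0.8]
grip_width: 85.4
finger_force: 0.0
```

```bash
python3 -c "
from h import *
o=get_obs();print(o['joint_pos'].round(3),o['ee_pos'].round(1),Ro.from_quat(o['tool_rot']).as_matrix().round(3).tolist(),o['time_s'])"
```

```text
[-1.326  0.977  0.215  0.008  1.837 -0.07 ] [ 310.2 -946.5  286.5] [[0.95, 0.31, 0.035], [0.312, -0.944, -0.107], [-0.0, 0.112, -0.994]] 1.9
```

>>> arm_command:
  rows:
    - [[1, 0, -25, 0, 0], [1, 0, -50, 0, 0], [1, 0, -75, 0, 0], [1, 0, -100, 0, 0]]

```text
time_s: 2.3
ee_pos: [278.9, -850.9, 275.4]
tool_rot: [0.986, 0.157, 0.009, 0.056]
contact_force: [0.0, 0.4, 1.1]
grip_width: 85.5
finger_force: 0.0
```

Out-of-reach pushes do tilt the tool, and the tilt stays when it moves back. That gives me a way to get the leaned grasp: push outward near azimuth 0 later on. First I'll undo the present 6.4° by pulling inward at the near limit, so the tool is vertical for the cap.

>>> arm_command:
  rows:
    - [[1, 0, -30, 0, 0], [1, 0, -80, 0, 0], [1, 0, -130, 0, 0], [1, 0, -180, 0, 0], [1, 0, -230, 0, 0], [1, 0, -280, 0, 0], [1, 0, -330, 0, 0], [1, 0, -370, 0, 0]]

```text
time_s: 3.1
ee_pos: [163.9, -499.5, 233.7]
tool_rot: [0.986, 0.158, 0.009, 0.055]
contact_force: [-0.6, -0.9, 0.9]
grip_width: 85.4
finger_force: 0.0
```

>>> arm_command:
  rows:
    - [[1, 0, -30, 0, 0], [1, 0, -60, 0, 0], [1, 0, -90, 0, 0], [1, 0, -120, 0, 0], [1, 0, -150, 0, 0], [1, 0, -180, 0, 0], [1, 0, -210, 0, 0], [1, 0, -240, 0, 0]]

```text
time_s: 3.9
ee_pos: [90.2, -275.0, 207.1]
tool_rot: [0.986, 0.158, 0.009, 0.056]
contact_force: [-0.2, 0.7, 0.6]
grip_width: 85.4
finger_force: 0.0
```

```bash
cat >> h.py <<'E'
def st():
    o=get_obs();M=Ro.from_quat(o['tool_rot']).as_matrix();z=M[:,2]
    print('q',o['joint_pos'].round(3),'p',o['ee_pos'].round(1),'lean',np.degrees(np.arccos(-z[2])).round(2),'az',np.degrees(np.arctan2(z[1],z[0])).round(1),'M',M.round(3).tolist(),o['time_s'],'F',o['contact_force'].round(1),'T',o['wrist_torque'].round(2))
    return o,M
E
python3 -c "
from h import *
st()"
```

```text
q [-1.537 -0.183  2.182  0.036  1.034 -0.3  ] p [  90.2 -275.   207.1] lean 6.5 az -72.0 M [[0.95, 0.31, 0.035], [0.312, -0.944, -0.108], [-0.0, 0.113, -0.994]] 3.9 F [-0.2  0.7  0.6] T [ 0.06  0.04 -0.  ]
```

>>> arm_command:
  rows:
    - [[1, 0, -20, 0, 0], [1, 0, -40, 0, 0], [1, 0, -60, 0, 0], [1, 0, -80, 0, 0], [1, 0, -100, 0, 0], [1, 0, -120, 0, 0]]

```text
time_s: 4.5
ee_pos: [53.2, -162.1, 193.6]
tool_rot: [0.986, 0.158, 0.009, 0.056]
contact_force: [-0.1, -0.1, -0.3]
grip_width: 84.8
finger_force: 0.0
```

```bash
python3 -c "
from h import *
st()"
```

```text
q [-1.822 -0.455  2.348  0.066  1.153 -0.594] p [  53.2 -162.1  193.6] lean 6.5 az -72.2 M [[0.95, 0.311, 0.035], [0.313, -0.944, -0.108], [-0.001, 0.113, -0.994]] 4.5 F [-0.1 -0.1 -0.3] T [0.02 0.04 0.02]
```

```bash
python3 -c "
import numpy as np
from scipy.optimize import least_squares
D=np.array([[.359,1.51,1.272,595.5,223],[.94,.214,1.92,961,319.8],[.977,.215,1.837,993.5,286.5],[-.183,2.182,1.034,279,207.1],[-.455,2.348,1.153,148,193.6]])
def f(p,q2,q3,q5):
    a=q2+q3;t=a+q5
    return p[0]+p[2]*np.sin(q2)+p[3]*np.sin(a)+p[4]*np.sin(t)+p[5]*np.cos(a), p[1]+p[2]*np.cos(q2)+p[3]*np.cos(a)+p[4]*np.cos(t)-p[5]*np.sin(a)
r=least_squares(lambda p:np.r_[f(p,*D.T[:3])[0]-D[:,3],f(p,*D.T[:3])[1]-D[:,4],.02*(p[5])],[0,400,450,450,200,0])
print(r.x.round(1),r.fun.round(1))
"
```

```text
[  7.7 272.6 603.6 429.4 374.2 119.3] [-0.1  0.4 -0.4  0.5 -0.3  0.3  0.1 -0.1  0.2 -0.5  2.4]
```

>>> arm_command:
  rows:
    - [[1, 0, 30, 0, 0], [1, 0, 70, 0, 0], [1, 0, 110, 0, 0], [1, 0, 140, 30, 0], [1, 0, 150, 70, 0], [1, 0, 150, 105, 0], [1, 0, 150, 125, 0], [1, 0, 150, 130, 0]]

```text
time_s: 5.3
ee_pos: [104.2, -317.1, 79.7]
tool_rot: [0.986, 0.158, 0.009, 0.054]
contact_force: [0.5, -0.2, -0.5]
grip_width: 85.2
finger_force: 0.0
```

>>> arm_command:
  rows:
    - [[1, 0, -20, 0, 0], [1, 0, -45, 0, 0], [1, 0, -70, 0, 0], [1, 0, -100, 0, 0], [1, 0, -130, 0, 0], [1, 0, -160, 0, 0]]

```text
time_s: 5.9
ee_pos: [76.5, -234.5, 122.1]
tool_rot: [0.987, 0.158, 0.006, 0.039]
contact_force: [-0.4, 0.3, 0.1]
grip_width: 85.4
finger_force: 0.0
```

```bash
python3 -c "
from h import *
st()"
```

```text
q [-1.578 -0.065  2.375  0.036  0.757 -0.349] p [  76.5 -234.5  122.1] lean 4.54 az -72.4 M [[0.95, 0.311, 0.024], [0.312, -0.947, -0.076], [-0.001, 0.079, -0.997]] 5.9 F [-0.4  0.3  0.1] T [-0.01  0.03 -0.04]
```

>>> arm_command:
  rows:
    - [[1, 0, -30, 30, 0], [1, 0, -60, 60, 0], [1, 0, -90, 85, 0], [1, 0, -120, 110, 0], [1, 0, -150, 135, 0], [1, 0, -180, 160, 0], [1, 0, -210, 180, 0], [1, 0, -240, 200, 0]]

```text
time_s: 6.7
ee_pos: [74.5, -227.6, 113.1]
tool_rot: [0.987, 0.158, 0.003, 0.02]
contact_force: [-1.0, 0.8, 0.1]
grip_width: 85.4
finger_force: 0.0
```

```bash
python3 -c "
from h import *
st()"
```

```text
q [-1.567 -0.028  2.376  0.018  0.755 -0.326] p [  74.5 -227.6  113.1] lean 2.31 az -71.6 M [[0.95, 0.311, 0.013], [0.312, -0.949, -0.038], [0.0, 0.04, -0.999]] 6.7 F [-1.   0.8  0.1] T [0.05 0.01 0.01]
```

>>> arm_command:
  rows:
    - [[1, 0, -300, 100, 0], [1, 0, -300, 100, 0], [1, 0, -300, 100, 0], [1, 0, -300, 100, 0]]

```text
time_s: 7.1
ee_pos: [49.0, -149.6, 167.4]
tool_rot: [0.987, 0.158, 0.001, 0.009]
contact_force: [-0.1, -0.8, 0.6]
grip_width: 85.3
finger_force: 0.0
```

```bash
python3 -c "
from h import *
st()"
```

```text
q [-1.73  -0.339  2.376  0.01   1.089 -0.482] p [  49.  -149.6  167.4] lean 1.06 az -72.0 M [[0.95, 0.313, 0.006], [0.313, -0.95, -0.018], [-0.0, 0.019, -1.0]] 7.1 F [-0.1 -0.8  0.6] T [0.02 0.03 0.  ]
```

>>> arm_command:
  rows:
    - [[1, 25, 20, -20, 0], [1, 60, 40, -50, 0], [1, 100, 60, -80, 0], [1, 140, 80, -110, 0], [1, 180, 100, -130, 0], [1, 220, 120, -150, 0], [1, 260, 140, -150, 0], [1, 300, 160, -150, 0]]

```text
time_s: 7.9
ee_pos: [363.6, -203.0, 319.4]
tool_rot: [0.987, 0.158, 0.002, 0.01]
contact_force: [-0.6, -1.2, 0.8]
grip_width: 85.7
finger_force: 0.0
```

>>> arm_command:
  rows:
    - [[1, 40, 15, 0, 0], [1, 80, 30, 0, 0], [1, 110, 40, 0, 0], [1, 125, 45, 0, 0], [1, 129, 46, 0, 0], [1, 129, 46, 0, 0], [1, 129, 46, 0, 0]]

```text
time_s: 8.6
ee_pos: [496.4, -206.6, 318.8]
tool_rot: [0.987, 0.157, 0.001, 0.009]
contact_force: [-0.2, 0.2, 0.5]
grip_width: 85.2
finger_force: 0.0
```

```bash
python3 -c "
from h import *
st()
c=camera_model('wrist');im=snapshot('wrist');cv2.imwrite('pics/w1.png',im)
print((-c['R'].T@c['t']).round(1),c['R'].round(3).tolist(),px(c,[521,-211,117]))
np.savez('w1.npz',**c)
"
```

```text
q [-0.514  0.187  1.514 -0.013  1.427  0.743] p [ 496.4 -206.6  318.8] lean 1.04 az -74.4 M [[0.95, 0.311, 0.005], [0.311, -0.95, -0.017], [-0.001, 0.018, -1.0]] 8.6 F [-0.2  0.2  0.5] T [-0.01 -0.01  0.04]
[ 559.2 -181.8  469.5] [[0.311, -0.95, 0.019], [-0.918, -0.295, 0.265], [-0.246, -0.1, -0.964]] [327.8 160.5]
```

View pics/w1.png

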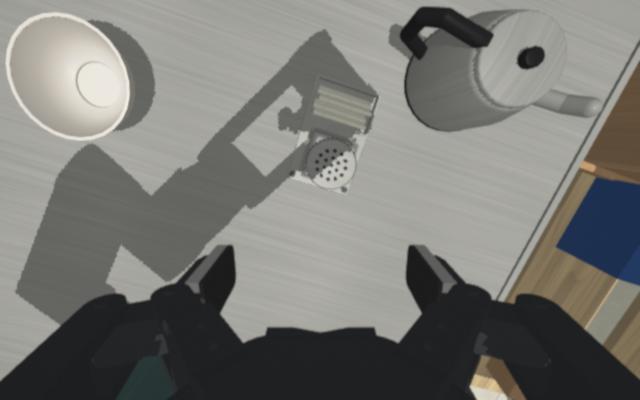

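The wrist view shows the cap centred near (331,163). The tray's far edge runs (320,76) to (378,95), the plate's near edge (291,174) to (346,192), and the bowl rim spans columns 7–131 and rows 12–140.

```bash
python3 -c "
from h import *
c=dict(np.load('w1.npz'));t=camera_model('top')
print('cap',ray(c,331,163,117),'top',ray(t,407.3,247.5,117))
a,b=ray(c,320,76,40),ray(c,378,95,40);print(a,b,np.degrees(np.arctan2(*(b-a)[:2])))
a,b=ray(c,291,174,4),ray(c,346,192,4);print(a,b,np.degrees(np.arctan2(*(b-a)[:2])))
a,b=ray(t,370+120/8,200+503/8,4),ray(t,370+377/8,200+500/8,4);print(a,b,np.degrees(np.arctan2(*(b-a)[:2])))
print('bowl',ray(c,7,47,62),ray(c,131,107,62),ray(c,46,12,62),ray(c,81,140,62))
im=cv2.imread('pics/w1.png');cv2.imwrite('pics/c2.png',cv2.resize(im[65:205,270:400],None,fx=4,fy=4,interpolation=2))
"
```

```text
cap [ 519.3 -215.7  117. ] top [ 517.7 -215.1  117. ]
[ 620.6 -169.7   40. ] [ 622.7 -255.7   40. ] 178.60119498870378
[ 469.1 -169.8    4. ] [ 468.2 -266.1    4. ] -179.46454101443544
[ 471.3 -170.7    4. ] [ 471.7 -260.4    4. ] 179.74450211935886
bowl [525.7 216.   62. ] [501.5  58.2  62. ] [581.  172.8  62. ] [437.  116.5  62. ]
```

View pics/c2.png

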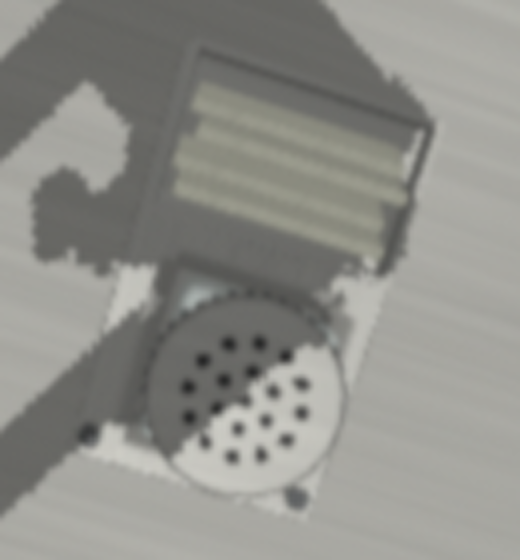

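The crop puts the cap centre at (331.5,163.3), so about (518.5,-215.5). The holder yaw is about 0. Descending to the cap.

>>> arm_command:
  rows:
    - [[1, 9, 8, 20, 0], [1, 18, 15, 60, 0], [1, 18, 14, 105, 0], [1, 18, 13, 150, 0], [1, 18, 12, 185, 0], [1, 18, 12, 202, 0], [1, 18, 12, 207, 0], [1, 18, 12, 207, 0]]

```text
time_s: 9.45
ee_pos: [519.2, -216.2, 112.1]
tool_rot: [0.987, 0.157, 0.001, 0.009]
contact_force: [-0.0, 0.9, -0.4]
grip_width: 85.4
finger_force: 0.0
```

>>> arm_command:
  rows:
    - [[1, 0, 0, 0, 0], [-0.2, 0, 0, 0, 0], [-0.2, 0, 0, 0, 0], [-0.2, 0, 0, 0, 0], [-0.2, 0, 0, 0, 0], [-0.2, 0, 0, 0, 0], [-0.2, 0, 0, 0, 0]]
  force: 30

```text
time_s: 10.15
ee_pos: [520.0, -216.1, 112.0]
tool_rot: [0.987, 0.158, 0.001, 0.009]
contact_force: [-0.4, 1.0, -0.1]
grip_width: 34.4
finger_force: 0.0
```

```bash
python3 -c "
from h import *
o,M=st();print(o['grip_width'],o['finger_force'])
"
```

```text
q [-0.508  0.425  1.723 -0.015  0.98   0.754] p [ 520.  -216.1  112. ] lean 1.06 az -71.7 M [[0.95, 0.312, 0.006], [0.312, -0.95, -0.018], [0.0, 0.018, -1.0]] 10.15 F [-0.4  1.  -0.1] T [-0.02  0.01  0.03]
34.375587717700256 0.0
```

The fingers closed to 34 mm with no force, so they missed the cap. Looking.

```bash
python3 -c "
from h import *
im=snapshot('wrist');a=snapshot('scene');t=snapshot('top')
s=camera_model('scene');p=px(s,[520,-216,112]);print(p)
f=lambda i,x,y,w,h:cv2.resize(i[y:y+h,x:x+w],(400,300),interpolation=2)
v=np.vstack([np.hstack([f(im,160,100,320,240),f(a,168,180,120,90)]),np.hstack([f(t,350,200,120,90),f(im,0,0,640,400)])]);cv2.imwrite('pics/m1.png',v)
"
```

```text
[228.  229.9]
```

View pics/m1.png

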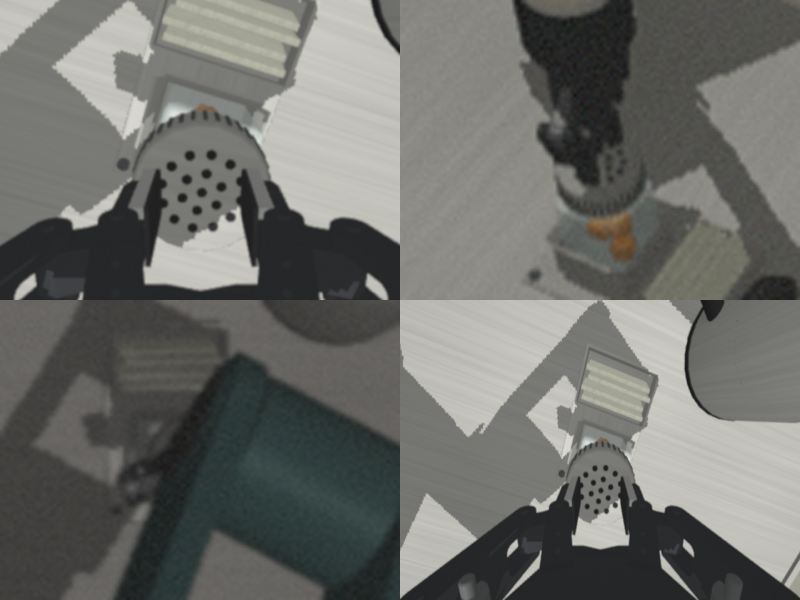

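```bash
python3 -c "
from h import *
o,M=st();c=camera_model('wrist');p=o['ee_pos']
print('capcentre',ray(c,320,232,117),'at93',ray(c,320,232,93))
for z in(-20,0,10,22): print(z,[px(c,p+M@[0,s,z]) for s in(-17,0,17)])
print((-c['R'].T@c['t']).round(1))
print('cap r', ray(c,160+133*.8,100+165*.8,117),ray(c,160+268*.8,232,117))
"
```

```text
q [-0.508  0.426  1.723 -0.015  0.98   0.754] p [ 520.  -216.1  111.9] lean 1.06 az -71.9 M [[0.95, 0.312, 0.006], [0.312, -0.95, -0.018], [-0.0, 0.018, -1.0]] 10.3 F [-0.4  0.6 -0.1] T [ 0.   -0.02  0.01]
capcentre [ 528.9 -211.6  117. ] at93 [ 520. -215.   93.]
-20 [array([289. , 261.2]), array([322.7, 261.2]), array([356.5, 261.2])]
0 [array([292.6, 244.9]), array([322.4, 244.8]), array([352.2, 244.8])]
10 [array([294.2, 238. ]), array([322.3, 238. ]), array([350.4, 238. ])]
22 [array([295.8, 230.8]), array([322.2, 230.8]), array([348.5, 230.8])]
[ 582.7 -191.2  262.7]
cap r [ 520.  -183.9  117. ] [ 537.9 -239.9  117. ]
```

```bash
python3 -c "
from h import *
o=get_obs();M=Ro.from_quat(o['tool_rot']).as_matrix();c=camera_model('wrist');p=o['ee_pos']
for y in(17.2,42.7):
  for x in(11,-11):
    for z in(-30,-20,-10,0,10,20): print(y,x,z,px(c,p+M@[x,-y,z]),px(c,p+M@[x,y,z]))
im=snapshot('wrist');v=cv2.resize(im[170:330,220:430],None,fx=3.8,fy=3.7,interpolation=2);cv2.imwrite('pics/m2.png',v)
"
```

```text
17.2 11 -30 [285.5 249.7] [360.4 249.6]
17.2 11 -20 [287.9 241. ] [357.7 240.9]
17.2 11 -10 [290.  233.4] [355.3 233.4]
17.2 11 0 [291.8 226.7] [353.1 226.7]
17.2 11 10 [293.4 220.8] [351.3 220.8]
17.2 11 20 [294.8 215.5] [349.6 215.5]
17.2 -11 -30 [287.  291.8] [358.7 291.8]
17.2 -11 -20 [289.2 280.7] [356.2 280.7]
17.2 -11 -10 [291.1 271. ] [354.  270.9]
17.2 -11 0 [292.8 262.3] [352.  262.3]
17.2 -11 10 [294.3 254.7] [350.3 254.7]
17.2 -11 20 [295.6 247.8] [348.7 247.8]
42.7 11 -30 [230.  249.7] [415.9 249.6]
42.7 11 -20 [236.2 241. ] [409.4 240.9]
42.7 11 -10 [241.6 233.4] [403.6 233.3]
42.7 11 0 [246.3 226.7] [398.6 226.7]
42.7 11 10 [250.5 220.8] [394.2 220.8]
42.7 11 20 [254.2 215.5] [390.2 215.5]
42.7 -11 -30 [233.8 291.9] [411.9 291.8]
42.7 -11 -20 [239.5 280.7] [405.8 280.7]
42.7 -11 -10 [244.5 271. ] [400.6 270.9]
42.7 -11 0 [248.9 262.4] [395.9 262.3]
42.7 -11 10 [252.8 254.7] [391.7 254.6]
42.7 -11 20 [256.3 247.8] [388.  247.8]
```

View pics/m2.png

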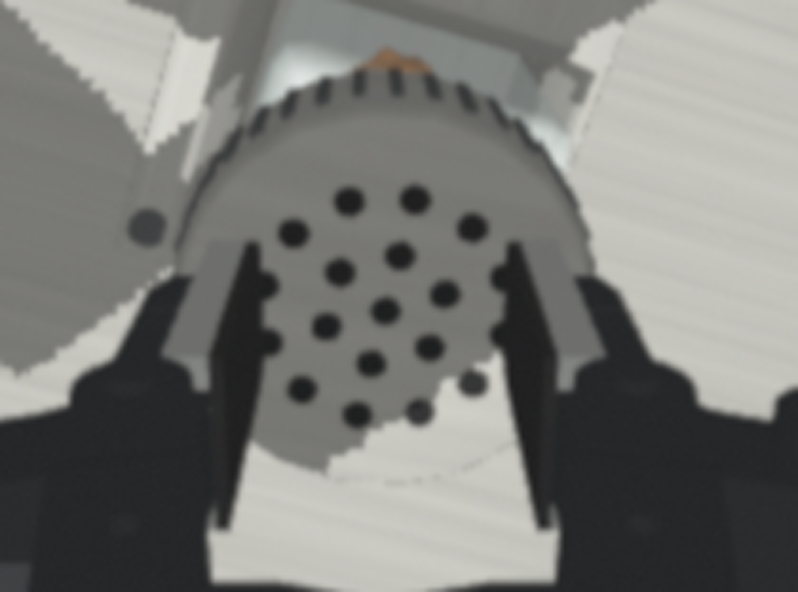

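The crop shows the pad tips at about (258,242) and (512,242), with the cap's pierced top continuing beneath them. So the tips are above the cap, higher than the tool data suggests. Checking against the scene camera.

```bash
python3 -c "
from h import *
s=camera_model('scene')
for z in(90,105,117,130,145): print(z,px(s,[525,-232,z]),px(s,[522,-215,z]))
im=snapshot('scene');v=cv2.resize(im[190:262,190:275],None,fx=9,fy=8,interpolation=2)
cv2.imwrite('pics/m3.png',cv2.convertScaleAbs(v,alpha=1.8,beta=20))
"
```

```text
90 [227.  240.8] [230.  235.6]
105 [226.3 237. ] [229.2 231.8]
117 [225.6 233.8] [228.6 228.6]
130 [224.9 230.4] [228.  225.1]
145 [224.1 226.3] [227.2 221. ]
```

View pics/m3.png

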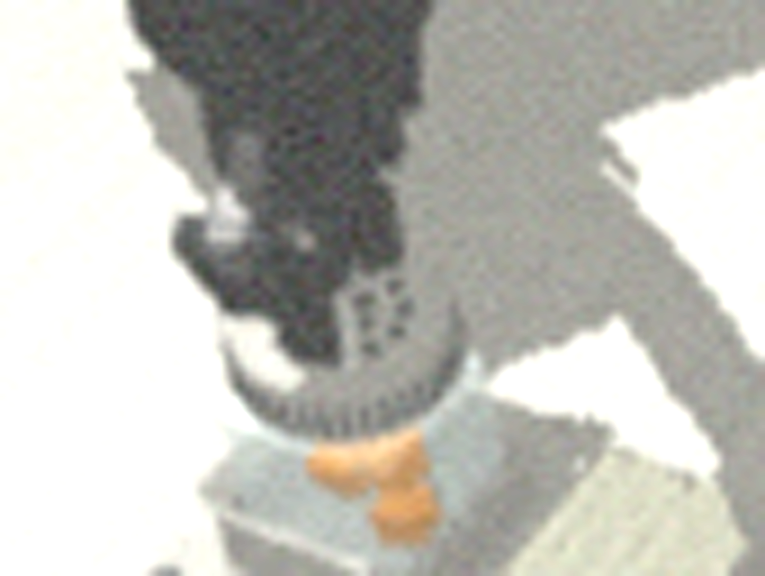

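The finger tip is at crop (325,362), which lies on the cap's top face at z ≈ 117–120. The effective tips are therefore about 30 mm higher than the nominal figure. I'll open, go down 20 mm and close again.

>>> arm_command:
  rows:
    - [[1, 0, 0, 0, 0], [1, 0, 0, 0, 0], [1, 0, 0, 0, 0], [1, 0, 0, 0, 0], [1, -1, 0, 8, 0], [1, -1, 0, 16, 0], [1, -1, 0, 20, 0], [1, -1, 0, 20, 0]]

```text
time_s: 11.2
ee_pos: [518.4, -216.3, 90.8]
tool_rot: [0.987, 0.158, 0.001, 0.008]
contact_force: [-0.2, 0.2, -0.4]
grip_width: 85.6
finger_force: 0.0
```

>>> arm_command:
  rows:
    - [[0.2, 0, 0, 0, 0], [0.2, 0, 0, 0, 0], [0.2, 0, 0, 0, 0], [0.2, 0, 0, 0, 0], [0.2, 0, 0, 0, 0]]
  force: 30

```text
time_s: 11.7
ee_pos: [519.6, -216.9, 92.6]
tool_rot: [0.987, 0.158, 0.002, 0.009]
contact_force: [-1.4, -0.3, 6.6]
grip_width: 62.0
finger_force: 33.3
```

>>> arm_command:
  rows:
    - [[0.2, 0, 0, 0, -0.08], [0.2, 0, 0, 0, -0.2], [0.2, 0, 0, 0, -0.34], [0.2, 0, 0, 0, -0.48], [0.2, 0, 0, 0, -0.62], [0.2, 0, 0, 0, -0.76], [0.2, 0, 0, 0, -0.88], [0.2, 0, 0, 0, -0.96]]

```text
time_s: 12.5
ee_pos: [519.7, -217.1, 92.6]
tool_rot: [0.802, 0.598, -0.003, 0.009]
contact_force: [-0.8, -1.3, 5.6]
grip_width: 62.1
finger_force: 33.2
```

```bash
python3 -c "
from h import *
st()"
```

```text
q [-0.51   0.451  1.741 -0.016  0.935 -0.211] p [ 519.7 -217.1   92.6] lean 1.12 az -69.3 M [[0.286, 0.958, 0.007], [0.958, -0.285, -0.018], [-0.016, 0.012, -1.0]] 12.5 F [-0.8 -1.3  5.6] T [-0.05  0.06 -0.05]
```

>>> arm_command:
  rows:
    - [[0.2, 0, 0, 0, -0.08], [0.2, 0, 0, 0, -0.2], [0.2, 0, 0, 0, -0.34], [0.2, 0, 0, 0, -0.48], [0.2, 0, 0, 0, -0.62], [0.2, 0, 0, 0, -0.74], [0.2, 0, 0, 0, -0.84], [0.2, 0, 0, 0, -0.9]]

```text
time_s: 13.3
ee_pos: [519.6, -216.9, 92.9]
tool_rot: [0.462, 0.887, -0.006, 0.007]
contact_force: [-1.9, 1.3, 9.0]
grip_width: 61.9
finger_force: 33.5
```

```bash
python3 -c "
from h import *
st()"
```

```text
q [-0.51   0.45   1.74  -0.015  0.936 -1.11 ] p [ 519.6 -216.9   92.9] lean 1.1 az -68.8 M [[-0.572, 0.82, 0.007], [0.82, 0.572, -0.018], [-0.019, -0.005, -1.0]] 13.3 F [-1.9  1.3  9. ] T [ 0.31  0.16 -0.12]
```

>>> arm_command:
  rows:
    - [[0.2, 0, 0, 0, -0.06], [0.2, 0, 0, 0, -0.12], [0.2, 0, 0, 0, -0.18], [0.2, 0, 0, 0, -0.24]]

```text
time_s: 13.7
ee_pos: [519.5, -217.0, 93.0]
tool_rot: [0.354, 0.935, -0.007, 0.006]
contact_force: [-2.9, 0.8, 10.8]
grip_width: 62.1
finger_force: 33.6
```

```bash
python3 -c "
from h import *
st()"
```

```text
q [-0.51   0.45   1.74  -0.015  0.936 -1.349] p [ 519.5 -217.    93. ] lean 1.11 az -69.3 M [[-0.75, 0.661, 0.007], [0.661, 0.75, -0.018], [-0.017, -0.009, -1.0]] 13.7 F [-2.9  0.8 10.8] T [ 0.34  0.31 -0.08]
```

>>> arm_command:
  rows:
    - [[0.2, 0, 0, 0, -0.05], [0.2, 0, 0, 0, -0.1], [0.2, 0, 0, 0, -0.15]]

```text
time_s: 14.0
ee_pos: [519.5, -216.8, 93.1]
tool_rot: [0.283, 0.959, -0.008, 0.006]
contact_force: [-1.7, 1.6, 11.2]
grip_width: 62.1
finger_force: 33.7
```

```bash
python3 -c "
from h import *
st()"
```

```text
q [-0.51   0.45   1.74  -0.015  0.936 -1.498] p [ 519.5 -216.8   93.1] lean 1.09 az -69.0 M [[-0.84, 0.542, 0.007], [0.542, 0.84, -0.018], [-0.015, -0.011, -1.0]] 14.0 F [-1.7  1.6 11.2] T [ 0.49  0.32 -0.2 ]
```

>>> arm_command:
  rows:
    - [[0.2, 0, 0, 0, -0.05], [0.2, 0, 0, 0, -0.1]]

```text
time_s: 14.2
ee_pos: [519.4, -216.7, 93.1]
tool_rot: [0.234, 0.972, -0.008, 0.005]
contact_force: [-3.7, 1.3, 12.7]
grip_width: 62.0
finger_force: 33.8
```

```bash
python3 -c "
from h import *
st()"
```

```text
q [-0.51   0.45   1.741 -0.015  0.937 -1.598] p [ 519.4 -216.7   93.1] lean 1.08 az -69.4 M [[-0.89, 0.456, 0.007], [0.456, 0.89, -0.018], [-0.014, -0.013, -1.0]] 14.2 F [-3.7  1.3 12.7] T [ 0.46  0.4  -0.2 ]
```

>>> arm_command:
  rows:
    - [[0.2, 0, 0, 0, -0.05], [0.2, 0, 0, 0, -0.1]]

```text
time_s: 14.4
ee_pos: [519.3, -216.8, 93.2]
tool_rot: [0.185, 0.983, -0.008, 0.005]
contact_force: [-3.9, 1.0, 12.0]
grip_width: 62.3
finger_force: 33.8
```

```bash
python3 -c "
from h import *
st()"
```

```text
q [-0.51   0.45   1.741 -0.015  0.937 -1.698] p [ 519.3 -216.8   93.2] lean 1.09 az -70.2 M [[-0.931, 0.365, 0.006], [0.364, 0.931, -0.018], [-0.013, -0.014, -1.0]] 14.4 F [-3.9  1.  12. ] T [ 0.44  0.5  -0.19]
```

>>> arm_command:
  rows:
    - [[0.2, 0, 0, 0, -0.05], [0.2, 0, 0, 0, -0.1]]

```text
time_s: 14.6
ee_pos: [519.2, -216.9, 93.2]
tool_rot: [0.136, 0.991, -0.008, 0.004]
contact_force: [-3.7, -0.0, 12.8]
grip_width: 62.3
finger_force: 33.8
```

```bash
python3 -c "
from h import *
st()"
```

```text
q [-0.51   0.45   1.74  -0.016  0.937 -1.798] p [ 519.2 -216.9   93.2] lean 1.09 az -70.5 M [[-0.963, 0.27, 0.006], [0.27, 0.963, -0.018], [-0.011, -0.016, -1.0]] 14.6 F [-3.7 -0.  12.8] T [ 0.43  0.53 -0.2 ]
```

>>> arm_command:
  rows:
    - [[0.2, 0, 0, 0, -0.05], [0.2, 0, 0, 0, -0.1]]

```text
time_s: 14.8
ee_pos: [519.2, -216.9, 93.3]
tool_rot: [0.086, 0.996, -0.009, 0.004]
contact_force: [-3.8, 1.1, 13.3]
grip_width: 61.9
finger_force: 33.8
```

```bash
python3 -c "
from h import *
st()"
```

```text
q [-0.51   0.45   1.74  -0.016  0.937 -1.898] p [ 519.2 -216.9   93.3] lean 1.09 az -70.4 M [[-0.985, 0.172, 0.006], [0.172, 0.985, -0.018], [-0.009, -0.017, -1.0]] 14.8 F [-3.8  1.1 13.3] T [ 0.44  0.59 -0.22]
```

>>> arm_command:
  rows:
    - [[0.2, 0, 0, 0, -0.05], [0.2, 0, 0, 0, -0.1]]

```text
time_s: 15.0
ee_pos: [518.8, -215.9, 93.2]
tool_rot: [0.037, 0.999, -0.008, 0.003]
contact_force: [-5.2, 5.8, 16.2]
grip_width: 62.1
finger_force: 34.0
```

```bash
python3 -c "
from h import *
st()"
```

```text
q [-0.51   0.45   1.741 -0.014  0.938 -1.998] p [ 518.8 -215.9   93.2] lean 0.97 az -70.1 M [[-0.997, 0.075, 0.006], [0.075, 0.997, -0.016], [-0.007, -0.015, -1.0]] 15.0 F [-5.2  5.8 16.2] T [ 1.28  0.67 -0.83]
```

>>> arm_command:
  rows:
    - [[0.2, 0, 0, 0, -0.05], [0.2, 0, 0, 0, -0.1]]

```text
time_s: 15.2
ee_pos: [518.2, -215.5, 92.9]
tool_rot: [-0.012, 1.0, -0.008, 0.002]
contact_force: [-5.6, 4.5, 11.9]
grip_width: 62.0
finger_force: 32.2
```

```bash
python3 -c "
from h import *
st()
im=snapshot('wrist');v=cv2.resize(im[130:330,190:450],None,fx=3,fy=3,interpolation=2);cv2.imwrite('pics/m4.png',v)"
```

```text
q [-0.51   0.45   1.742 -0.014  0.939 -2.097] p [ 518.2 -215.5   92.9] lean 0.91 az -72.9 M [[-1.0, -0.025, 0.005], [-0.025, 1.0, -0.015], [-0.004, -0.015, -1.0]] 15.2 F [-5.6  4.5 11.9] T [ 0.75  0.77 -0.77]
```

View pics/m4.png

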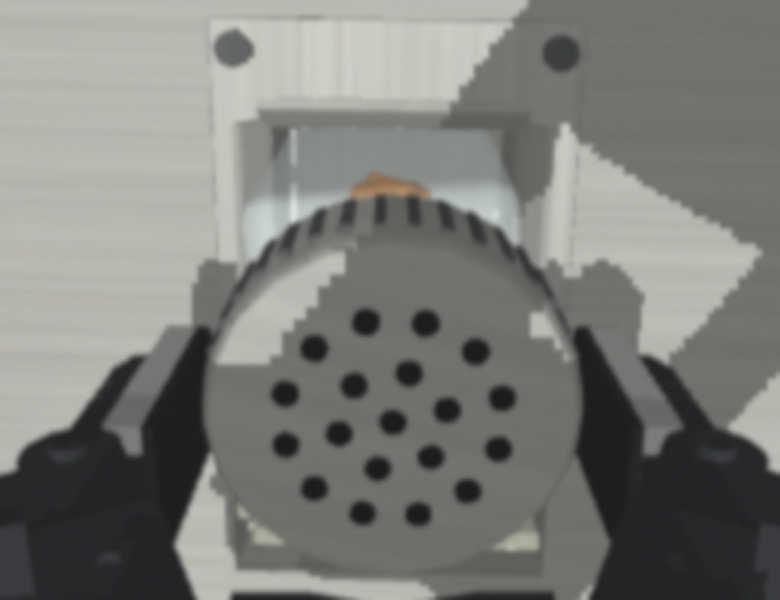

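The wrist view shows the cap centred at crop (392,400) between the pads. The torque step at 158° was the stop. I'll back off about 6° and lift slowly, watching the weight.

>>> arm_command:
  rows:
    - [[0.2, 0, 0, 0, 0.05], [0.2, 0, 0, 0, 0.1], [0.2, 0, 0, 0, 0.1], [0.2, 0, 0, -2, 0.1], [0.2, 0, 0, -4, 0.1], [0.2, 0, 0, -6, 0.1], [0.2, 0, 0, -6, 0.1]]
  force: 35

```text
time_s: 15.95
ee_pos: [518.9, -216.5, 97.9]
tool_rot: [0.037, 0.999, -0.009, 0.003]
contact_force: [-1.1, 0.6, -0.6]
grip_width: 61.7
finger_force: 38.3
```

```bash
python3 -c "
from h import *
st()"
```

```text
q [-0.51   0.443  1.736 -0.015  0.949 -1.997] p [ 518.9 -216.5   97.9] lean 1.04 az -72.8 M [[-0.997, 0.075, 0.005], [0.075, 0.997, -0.017], [-0.007, -0.017, -1.0]] 15.95 F [-1.1  0.6 -0.6] T [0.15 0.24 0.03]
```

>>> arm_command:
  rows:
    - [[0.2, 0, 0, -4, 0], [0.2, 0, 0, -9, 0], [0.2, 0, 0, -15, 0], [0.2, 0, 0, -22, 0], [0.2, 0, 0, -32, 0], [0.2, 0, 0, -42, 0], [0.2, 0, 0, -48, 0], [0.2, 0, 0, -50, 0]]

```text
time_s: 16.75
ee_pos: [519.5, -216.1, 149.3]
tool_rot: [0.037, 0.999, -0.009, 0.004]
contact_force: [-0.2, -0.4, -0.3]
grip_width: 61.9
finger_force: 38.4
```

```bash
python3 -c "
from h import *
st()"
```

```text
q [-0.508  0.377  1.69  -0.014  1.059 -1.998] p [ 519.5 -216.1  149.3] lean 1.15 az -67.6 M [[-0.997, 0.075, 0.008], [0.075, 0.997, -0.019], [-0.009, -0.018, -1.0]] 16.75 F [-0.2 -0.4 -0.3] T [ 0.02 -0.01 -0.03]
```

Only the cap's weight is on the wrist, so the cap is off and the glass stayed down. I'll lay it at about (430,-60).

>>> arm_command:
  rows:
    - [[0.2, 10, 15, -3, 0], [0.2, 28, 42, -3, 0], [0.2, 50, 75, -3, 0], [0.2, 72, 108, 0, 0], [0.2, 90, 135, 20, 0], [0.2, 100, 147, 50, 0], [0.2, 101, 150, 80, 0], [0.2, 101, 150, 100, 0]]

```text
time_s: 17.55
ee_pos: [427.3, -58.5, 43.4]
tool_rot: [0.037, 0.999, -0.008, 0.002]
contact_force: [-0.8, 0.2, -0.4]
grip_width: 61.8
finger_force: 38.4
```

>>> arm_command:
  rows:
    - [[0.2, 0, 0, 15, 0], [0.2, 0, 0, 26, 0], [0.2, 0, 0, 33, 0], [0.2, 0, 0, 38, 0], [0.2, 0, 0, 42, 0], [0.2, 0, 0, 44, 0], [0.2, 0, 0, 44, 0]]

```text
time_s: 18.25
ee_pos: [430.2, -61.2, 0.8]
tool_rot: [0.037, 0.999, -0.009, 0.003]
contact_force: [0.3, -0.1, -0.5]
grip_width: 61.9
finger_force: 38.4
```

>>> arm_command:
  rows:
    - [[0.2, 0, 0, 1, 0], [0.2, 0, 0, 2, 0], [0.2, 0, 0, 2, 0]]

```text
time_s: 18.55
ee_pos: [430.4, -61.3, -0.4]
tool_rot: [0.037, 0.999, -0.009, 0.004]
contact_force: [-2.4, 0.4, 13.0]
grip_width: 61.9
finger_force: 39.7
```

>>> arm_command:
  rows:
    - [[0.2, 0, 0, 1, 0], [0.2, 0, 0, 2, 0], [0.2, 0, 0, 2, 0]]

```text
time_s: 18.85
ee_pos: [430.4, -61.7, -1.6]
tool_rot: [0.037, 0.999, -0.009, 0.004]
contact_force: [-5.8, -1.3, 24.9]
grip_width: 61.9
finger_force: 42.7
```

>>> arm_command:
  rows:
    - [[0.2, 0, 0, -2, 0], [0.2, 0, 0, -2.5, 0], [0.4, 0, 0, -2.5, 0], [0.6, 0, 0, -2.5, 0], [0.8, 0, 0, -2.5, 0], [1, 0, 0, -2.5, 0], [1, 0, 0, -2.5, 0], [1, 0, 0, -2.5, 0]]

```text
time_s: 19.65
ee_pos: [430.1, -61.2, -0.9]
tool_rot: [0.037, 0.999, -0.009, 0.003]
contact_force: [0.5, -0.4, 0.3]
grip_width: 85.0
finger_force: 0.0
```

>>> arm_command:
  rows:
    - [[1, 0, 0, -5, 0], [1, 0, 0, -15, 0], [1, 0, 0, -35, 0], [1, 0, 0, -70, 0], [1, 0, 0, -115, 0], [1, 0, 0, -165, 0], [1, 0, 0, -215, 0], [1, 0, 0, -265, 0]]

```text
time_s: 20.45
ee_pos: [427.7, -56.2, 267.3]
tool_rot: [0.037, 0.999, -0.009, 0.004]
contact_force: [1.4, -0.9, -0.2]
grip_width: 85.0
finger_force: 0.0
```

```bash
python3 -c "
from h import *
st();c=camera_model('wrist');im=snapshot('wrist');cv2.imwrite('pics/w2.png',im);np.savez('w2.npz',**c)
print(px(c,[430,-61,24]),px(c,[518,-216,114]))
"
```

```text
q [-0.278  0.061  1.793 -0.016  1.277 -1.769] p [427.7 -56.2 267.3] lean 1.09 az -68.8 M [[-0.997, 0.075, 0.007], [0.075, 0.997, -0.018], [-0.008, -0.017, -1.0]] 20.45 F [ 1.4 -0.9 -0.2] T [ 0.   -0.1   0.01]
[319.3 172.7] [193.7 268.1]
```

>>> arm_command:
  rows:
    - [[1, -20, 8, -15, 0], [1, -60, 22, -40, 0], [1, -108, 38, -60, 0], [1, -155, 54, -80, 0], [1, -202, 70, -95, 0], [1, -250, 85, -105, 0], [1, -298, 102, -115, 0], [1, -346, 118, -120, 0]]

```text
time_s: 21.3
ee_pos: [769.9, 34.7, 385.1]
tool_rot: [0.037, 0.999, -0.009, 0.004]
contact_force: [0.7, -0.3, 0.9]
grip_width: 85.2
finger_force: 0.0
```

>>> arm_command:
  rows:
    - [[1, -45, 15, 0, 0], [1, -90, 25, 0, 0], [1, -140, 25, 0, 0], [1, -190, 25, 0, 0], [1, -240, 25, 0, 0], [1, -290, 25, 0, 0], [1, -340, 25, 0, 0], [1, -390, 25, 0, 0]]

```text
time_s: 22.1
ee_pos: [953.6, 31.2, 329.7]
tool_rot: [0.037, 0.999, -0.007, 0.028]
contact_force: [-0.1, -0.4, 0.0]
grip_width: 85.2
finger_force: 0.0
```

```bash
python3 -c "
from h import *
st()"
```

```text
q [-0.034  0.929  0.214 -0.015  1.942 -1.536] p [953.6  31.2 329.7] lean 3.29 az -16.4 M [[-0.996, 0.075, 0.055], [0.074, 0.997, -0.016], [-0.056, -0.012, -0.998]] 22.1 F [-0.1 -0.4  0. ] T [-0.02  0.09  0.02]
```

>>> arm_command:
  rows:
    - [[1, -2000, 0, 0, 0], [1, -2000, 0, 0, 0], [1, -2000, 0, 0, 0], [1, -2000, 0, 0, 0]]

```text
time_s: 22.5
ee_pos: [995.9, 12.6, 270.4]
tool_rot: [0.037, 0.998, -0.006, 0.048]
contact_force: [0.2, -1.3, -0.9]
grip_width: 85.2
finger_force: 0.0
```

```bash
python3 -c "
from h import *
st()"
```

```text
q [-0.053  0.993  0.215 -0.011  1.837 -1.553] p [995.9  12.6 270.4] lean 5.57 az -9.2 M [[-0.993, 0.074, 0.096], [0.073, 0.997, -0.015], [-0.097, -0.008, -0.995]] 22.5 F [ 0.2 -1.3 -0.9] T [-0.04  0.09  0.02]
```

>>> arm_command:
  rows:
    - [[1, -1800, 0, -800, 0], [1, -1800, 0, -800, 0], [1, -1800, 0, -800, 0], [1, -1800, 0, -800, 0]]

```text
time_s: 22.9
ee_pos: [1003.8, -0.6, 300.9]
tool_rot: [0.037, 0.997, -0.005, 0.074]
contact_force: [-0.5, -0.3, 0.2]
grip_width: 85.5
finger_force: 0.0
```

```bash
python3 -c "
from h import *
st()"
```

```text
q [-0.067  0.964  0.214 -0.006  1.816 -1.566] p [ 1.0038e+03 -6.0000e-01  3.0090e+02] lean 8.48 az -6.1 M [[-0.986, 0.074, 0.147], [0.072, 0.997, -0.016], [-0.147, -0.005, -0.989]] 22.9 F [-0.5 -0.3  0.2] T [-0.01  0.06 -0.01]
```

>>> arm_command:
  rows:
    - [[1, -1900, 150, -600, 0], [1, -1900, 150, -600, 0], [1, -1900, 150, -600, 0], [1, -1900, 150, -600, 0], [1, -1900, 150, -600, 0], [1, -1900, 150, -600, 0], [1, -1900, 150, -600, 0], [1, -1900, 150, -600, 0]]

```text
time_s: 23.7
ee_pos: [1016.4, 1.3, 314.2]
tool_rot: [0.036, 0.995, -0.004, 0.097]
contact_force: [-0.4, -0.1, 0.2]
grip_width: 85.7
finger_force: 0.0
```

```bash
python3 -c "
from h import *
st()"
```

```text
q [-0.066  0.953  0.215 -0.003  1.78  -1.564] p [1016.4    1.3  314.2] lean 11.11 az -4.5 M [[-0.979, 0.073, 0.192], [0.072, 0.997, -0.015], [-0.193, -0.001, -0.981]] 23.7 F [-0.4 -0.1  0.2] T [ 0.02  0.07 -0.03]
```

>>> arm_command:
  rows:
    - [[1, -1950, 160, -300, 0], [1, -1950, 160, -300, 0], [1, -1950, 160, -300, 0], [1, -1950, 160, -300, 0], [1, -1950, 160, -300, 0], [1, -1950, 160, -300, 0], [1, -1950, 160, -300, 0], [1, -1950, 160, -300, 0]]

```text
time_s: 24.5
ee_pos: [1043.4, 3.0, 298.6]
tool_rot: [0.036, 0.992, -0.003, 0.121]
contact_force: [0.1, -0.1, -0.1]
grip_width: 85.3
finger_force: 0.0
```

```bash
python3 -c "
from h import *
st()"
```

```text
q [-0.063  0.973  0.215  0.     1.71  -1.561] p [1043.4    3.   298.6] lean 13.95 az -3.6 M [[-0.968, 0.072, 0.241], [0.071, 0.997, -0.015], [-0.241, 0.003, -0.971]] 24.5 F [ 0.1 -0.1 -0.1] T [-0.02  0.08  0.01]
```

Each call gives about 2.8° however many rows it has, since the orientation target resets per call. Using short calls.

>>> arm_command:
  rows:
    - [[1, -1950, 160, -300, 0], [1, -1950, 160, -300, 0]]

```text
time_s: 24.7
ee_pos: [1060.3, 3.6, 305.3]
tool_rot: [0.036, 0.989, -0.002, 0.145]
contact_force: [-0.3, 0.6, 0.7]
grip_width: 85.2
finger_force: 0.0
```

>>> arm_command:
  rows:
    - [[1, -1950, 160, -300, 0], [1, -1950, 160, -300, 0]]

```text
time_s: 24.9
ee_pos: [1074.9, 4.2, 315.6]
tool_rot: [0.036, 0.985, -0.001, 0.168]
contact_force: [-1.2, 1.2, 0.6]
grip_width: 85.3
finger_force: 0.0
```

>>> arm_command:
  rows:
    - [[1, -1950, 160, -200, 0], [1, -1950, 160, -200, 0], [1, -1950, 160, -200, 0]]

```text
time_s: 25.2
ee_pos: [1090.0, 5.0, 326.6]
tool_rot: [0.035, 0.981, -0.0, 0.191]
contact_force: [0.2, -0.3, -0.0]
grip_width: 85.4
finger_force: 0.0
```

>>> arm_command:
  rows:
    - [[1, -1950, 160, -200, 0], [1, -1950, 160, -200, 0], [1, -1950, 160, -200, 0]]

```text
time_s: 25.5
ee_pos: [1102.9, 5.7, 343.4]
tool_rot: [0.035, 0.976, 0.001, 0.215]
contact_force: [-0.3, -0.6, 0.4]
grip_width: 85.5
finger_force: 0.0
```

```bash
python3 -c "
from h import *
st()"
```

```text
q [-0.062  0.952  0.215  0.013  1.541 -1.559] p [1102.9    5.7  343.4] lean 24.89 az -1.8 M [[-0.905, 0.068, 0.421], [0.068, 0.998, -0.013], [-0.421, 0.017, -0.907]] 25.5 F [-0.3 -0.6  0.4] T [0.02 0.24 0.06]
```

>>> arm_command:
  rows:
    - [[1, -1950, 160, 0, 0], [1, -1950, 160, 0, 0]]

```text
time_s: 25.7
ee_pos: [1118.9, 6.2, 352.3]
tool_rot: [0.034, 0.97, 0.002, 0.239]
contact_force: [0.4, 0.6, -0.2]
grip_width: 85.6
finger_force: 0.0
```

>>> arm_command:
  rows:
    - [[1, -1950, 160, 0, 0], [1, -1950, 160, 0, 0]]

```text
time_s: 25.9
ee_pos: [1132.4, 6.7, 364.0]
tool_rot: [0.034, 0.965, 0.003, 0.261]
contact_force: [-0.3, 0.1, 0.6]
grip_width: 85.0
finger_force: 0.0
```

>>> arm_command:
  rows:
    - [[1, -1950, 160, 100, 0], [1, -1950, 160, 100, 0]]

```text
time_s: 26.1
ee_pos: [1146.1, 7.2, 376.3]
tool_rot: [0.034, 0.959, 0.004, 0.283]
contact_force: [-1.5, -0.2, 0.6]
grip_width: 85.5
finger_force: 0.0
```

>>> arm_command:
  rows:
    - [[1, -1950, 160, 200, 0], [1, -1950, 160, 200, 0]]

```text
time_s: 26.3
ee_pos: [1159.8, 7.7, 387.4]
tool_rot: [0.033, 0.952, 0.005, 0.305]
contact_force: [-0.3, 0.3, 1.2]
grip_width: 85.7
finger_force: 0.0
```

>>> arm_command:
  rows:
    - [[1, -1950, 160, 200, 0], [1, -1950, 160, 200, 0]]

```text
time_s: 26.5
ee_pos: [1171.4, 8.2, 402.1]
tool_rot: [0.033, 0.945, 0.006, 0.326]
contact_force: [-0.4, -0.0, 0.2]
grip_width: 85.7
finger_force: 0.0
```

>>> arm_command:
  rows:
    - [[1, -1950, 160, 300, 0], [1, -1950, 160, 300, 0]]

```text
time_s: 26.7
ee_pos: [1183.1, 8.6, 416.8]
tool_rot: [0.032, 0.937, 0.007, 0.347]
contact_force: [0.2, -0.3, 0.5]
grip_width: 85.3
finger_force: 0.0
```

```bash
python3 -c "
from h import *
st()"
```

```text
q [-0.061  0.934  0.215  0.031  1.284 -1.56 ] p [1183.1    8.6  416.8] lean 40.67 az -0.9 M [[-0.756, 0.056, 0.652], [0.065, 0.998, -0.01], [-0.651, 0.035, -0.758]] 26.7 F [ 0.2 -0.3  0.5] T [-0.01  0.27 -0.05]
```

```bash
cat > fk.py <<'E'
import numpy as np
from scipy.spatial.transform import Rotation as Ro
from scipy.optimize import least_squares
P=[7.7,272.6,603.6,429.4,374.2,119.3,70.,0.]
E=lambda a,t:Ro.from_euler(a,t)
LO=np.array([-2.97,-1.01,.21,-.96,.2,-2.98]);HI=np.array([2.97,2.36,2.38,4.11,2.71,2.98])
def fk(q,p=P,s4=1):
    A=E('z',q[0]);F=A*E('y',q[1]+q[2]);W=F*E('z',s4*q[3])*E('y',q[4]);T=W*E('z',q[5]+np.pi/2)
    x=np.array([0,0,p[1]])+A.apply([p[0]+p[2]*np.sin(q[1]),p[6],p[2]*np.cos(q[1])])+F.apply([p[5],0,p[3]])+(F*E('z',s4*q[3])).apply([0,p[7],0])+W.apply([0,0,p[4]])
    return x,T.as_matrix()
def ik(x,R,p=P,s4=1,n=12,seed=0):
    g=np.random.default_rng(seed);best=None
    f=lambda q:np.r_[(fk(q,p,s4)[0]-x)/100,(Ro.from_matrix(R).inv()*Ro.from_matrix(fk(q,p,s4)[1])).as_rotvec()]
    out=[]
    for i in range(n):
        r=least_squares(f,g.uniform(LO,HI),bounds=(LO,HI))
        if r.cost<1e-6 and not any(np.abs(r.x-o).max()<.05 for o in out): out.append(r.x)
    return out
E
cat > d.py <<'E'
import numpy as np
D=[([-1.328,.94,.214,.005,1.92,-.072],[300.1,-915.6,319.8],[[0.95,0.311,0.021],[0.311,-0.948,-0.064],[0,0.067,-0.998]]),
([-1.822,-.455,2.348,.066,1.153,-.594],[53.2,-162.1,193.6],[[0.95,0.311,0.035],[0.313,-0.944,-0.108],[-0.001,0.113,-0.994]]),
([-1.567,-.028,2.376,.018,.755,-.326],[74.5,-227.6,113.1],[[0.95,0.311,0.013],[0.312,-0.949,-0.038],[0,0.04,-0.999]]),
([-.51,.45,1.742,-.014,.939,-2.097],[518.2,-215.5,92.9],[[-1,-0.025,0.005],[-0.025,1,-0.015],[-0.004,-0.015,-1]]),
([-.278,.061,1.793,-.016,1.277,-1.769],[427.7,-56.2,267.3],[[-0.997,0.075,0.007],[0.075,0.997,-0.018],[-0.008,-0.017,-1]]),
([-.061,.934,.215,.031,1.284,-1.56],[1183.1,8.6,416.8],[[-0.756,0.056,0.652],[0.065,0.998,-0.01],[-0.651,0.035,-0.758]])]
E
python3 - <<'E'
from fk import *; from d import D
for s in(1,-1):
    def f(p): 
        o=[]
        for q,x,R in D:
            X,M=fk(q,p,s); o+=list(X-x)+list(100*(M-np.array(R)).ravel())
        return np.r_[o,.01*(np.array(p)-P)]
    r=least_squares(f,P);print(s,r.x.round(1),np.sqrt(2*r.cost/len(r.fun)).round(2))
E
```

```text
1 [ -0.  266.6 611.1 433.6 380.9 111.9  71.   -1.9] 0.12
-1 [ 4.000e-01  2.558e+02  6.123e+02  4.357e+02  3.672e+02  1.156e+02
  9.970e+01 -2.050e+01] 5.85
```

```bash
cat >> fk.py <<'E'
P[:]=[0,266.6,611.1,433.6,380.9,111.9,71.,-1.9]
def tool(phi,th,flip=0,y=None):
    """lean th deg toward azimuth phi, tool y horizontal"""
    a,t=np.radians([phi,th]);z=np.array([np.cos(a)*np.sin(t),np.sin(a)*np.sin(t),-np.cos(t)])
    y=np.array([-np.sin(a),np.cos(a),0])*(-1 if flip else 1)
    return np.c_[np.cross(y,z),y,z]
E
python3 - <<'E'
from fk import *
G=np.array([518,-216,74.]);B=np.array([512,140,100.])
for phi in(0,-90,90,180):
  for th in(52,56):
    h=np.array([np.cos(np.radians(phi)),np.sin(np.radians(phi)),0])
    for nm,pt,off in(("pre",G,-70),("grasp",G,32),("lift",G+[0,0,110],32),("bowl",B+25*h,32)):
      for fl in(0,1):
        R=tool(phi,th,fl);s=ik(pt+off*R[:,2],R,n=14)
        print(phi,th,nm,fl,[q.round(2).tolist() for q in s])
E
```

```text
0 52 pre 0 []
0 52 pre 1 []
0 52 grasp 0 [[-0.95, 0.71, 2.36, 2.14, 0.87, 1.65]]
0 52 grasp 1 [[-0.95, 0.71, 2.36, 2.14, 0.87, -1.49]]
0 52 lift 0 [[-0.95, 0.37, 2.3, 1.77, 0.71, 2.17]]
0 52 lift 1 [[-0.95, 0.37, 2.3, 1.77, 0.71, -0.97]]
0 52 bowl 0 []
0 52 bowl 1 []
0 56 pre 0 []
0 56 pre 1 []
0 56 grasp 0 []
0 56 grasp 1 []
0 56 lift 0 [[-0.99, 0.42, 2.34, 1.87, 0.81, 2.01]]
0 56 lift 1 [[-0.99, 0.42, 2.34, 1.87, 0.81, -1.13]]
0 56 bowl 0 []
0 56 bowl 1 []
-90 52 pre 0 []
-90 52 pre 1 []
-90 52 grasp 0 []
-90 52 grasp 1 []
-90 52 lift 0 []
-90 52 lift 1 []
-90 52 bowl 0 [[0.54, 0.77, 1.62, -0.75, 1.4, 0.93]]
-90 52 bowl 1 [[0.54, 0.77, 1.62, -0.75, 1.4, -2.21]]
-90 56 pre 0 []
-90 56 pre 1 []
-90 56 grasp 0 []
-90 56 grasp 1 []
-90 56 lift 0 []
-90 56 lift 1 []
-90 56 bowl 0 [[0.56, 0.8, 1.6, -0.78, 1.45, 0.96]]
-90 56 bowl 1 [[0.56, 0.8, 1.6, -0.78, 1.45, -2.18]]
90 52 pre 0 [[-0.92, 0.84, 1.27, 0.51, 1.79, 2.13]]
90 52 pre 1 [[-0.92, 0.84, 1.27, 0.51, 1.79, -1.02]]
90 52 grasp 0 [[-0.86, 0.86, 1.44, 0.54, 1.6, 2.08]]
90 52 grasp 1 [[-0.86, 0.86, 1.44, 0.54, 1.6, -1.06]]
90 52 lif
[... 795 characters left out ...]
 grasp 1 [[-0.35, 0.98, 1.14, -0.29, 1.89, -1.88]]
180 52 lift 0 [[-0.35, 0.85, 1.11, -0.31, 2.04, 1.21]]
180 52 lift 1 [[-0.35, 0.85, 1.11, -0.31, 2.04, -1.93]]
180 52 bowl 0 [[0.09, 0.89, 1.27, 0.08, 1.88, 1.65]]
180 52 bowl 1 [[0.09, 0.89, 1.27, 0.08, 1.88, -1.49]]
180 56 pre 0 [[-0.31, 1.07, 0.81, -0.32, 2.2, 1.2]]
180 56 pre 1 [[-0.31, 1.07, 0.81, -0.32, 2.2, -1.94]]
180 56 grasp 0 [[-0.34, 1.02, 1.1, -0.31, 1.96, 1.25]]
180 56 grasp 1 [[-0.34, 1.02, 1.1, -0.31, 1.96, -1.89]]
180 56 lift 0 [[-0.34, 0.89, 1.08, -0.33, 2.1, 1.2]]
180 56 lift 1 [[-0.34, 0.89, 1.08, -0.33, 2.1, -1.94]]
180 56 bowl 0 [[0.09, 0.93, 1.24, 0.08, 1.95, 1.65]]
180 56 bowl 1 [[0.09, 0.93, 1.24, 0.08, 1.95, -1.49]]
```

```bash
cat >> fk.py <<'E'
def step(q,x,R,w=510):
    f=lambda a:np.r_[fk(a)[0]-x,w*(Ro.from_matrix(R).inv()*Ro.from_matrix(fk(a)[1])).as_rotvec()]
    return least_squares(f,np.clip(q,LO+1e-6,HI-1e-6),bounds=(LO,HI),max_nfev=60).x
def push(q,dt,n=2):
    "dt: push direction in tool axes (n rows, 50 mm each)"
    x0,R=fk(q);d=R@(np.array(dt,float)/np.linalg.norm(dt))
    for i in range(n): q=step(q,fk(q)[0]+50*d,R)
    return q
def lean(R): return np.degrees(np.arccos(-R[2,2])),np.degrees(np.arctan2(R[1,2],R[0,2]))
E
python3 - <<'E'
from fk import *
import time
q=np.array([-0.062,0.952,0.215,0.013,1.541,-1.559])
for z in(0,0,100,200,200,300): q=push(q,[-1950,160,z])
print(q.round(3),lean(fk(q)[1]),fk(q)[0])
# candidate stretch locations, greedy pushes toward target
q0=np.array([-.061,.934,.215,.031,1.284,-1.56]);R0=fk(q0)[1]
zt=tool(90,56)[:,2]
for az in(60,80,100,120):
  for el in(25,45,60):
    t=time.time();a,e=np.radians([az,el]);wd=np.array([np.cos(a)*np.cos(e),np.sin(a)*np.cos(e),np.sin(e)])
    x=wd*1040+[0,0,266]+381*R0[:,2]
    g=q0.copy();g[0]=a-.07;q=step(g,x,R0)
    s=[(lean(fk(q)[1]))];c0=np.linalg.norm(fk(q)[0]-x)
    ok=True
    for k in range(24):
        X,R=fk(q);z=R[:,2];d=zt-z*(zt@z);d/=np.linalg.norm(d)+1e-9
        q=push(q,R.T@d,2)
        if fk(q)[1][:,2]@zt>.998: break
    print(az,el,'err0',c0.round(1),k+1,np.round(lean(fk(q)[1]),1),q.round(2),fk(q)[0].round(),round(time.time()-t,1))
E
```

```text
[-0.061  0.927  0.21   0.039  1.199 -1.563] (np.float64(46.24970095471077), np.float64(-0.639278460447284)) [1206.76782767    9.29888816  450.90427773]
60 25 err0 3.9 24 [57.2 76. ] [ 2.22  1.51  0.21 -0.96  0.93  0.61] [-599. 1080.  -73.] 2.5
60 45 err0 3.9 24 [57.8 72.1] [ 2.2   1.46  0.21 -0.96  0.99  0.55] [-562. 1096.  -23.] 2.3
60 60 err0 4.0 24 [58.3 68.4] [ 2.19  1.42  0.21 -0.96  1.05  0.51] [-532. 1103.   24.] 2.6
80 25 err0 3.9 24 [57.4 85. ] [ 2.39  1.5   0.21 -0.96  0.94  0.73] [-769.  967.  -62.] 2.3
80 45 err0 4.0 24 [58.  79.6] [ 2.34  1.46  0.21 -0.96  1.    0.64] [-704. 1011.  -16.] 2.2
80 60 err0 4.2 24 [58.3 73.9] [ 2.28  1.41  0.21 -0.96  1.06  0.57] [-636. 1046.   28.] 2.7
100 25 err0 4.1 23 [57.4 88.6] [ 2.48  1.48  0.21 -0.96  0.97  0.82] [-846.  894.  -46.] 2.3
100 45 err0 4.3 24 [57.9 85.4] [ 2.45  1.45  0.21 -0.96  1.01  0.73] [-813.  921.   -9.] 2.3
100 60 err0 21.3 24 [58.8 80.5] [ 2.4   1.39  0.21 -0.96  1.07  0.67] [-754.  966.   53.] 2.3
120 25 err0 4.4 20 [57.3 86.8] [ 2.36  1.27  0.21 -0.82  1.04  0.61] [-759.  992.  174.] 1.6
120 45 err0 15.7 24 [57.9 88.8] [ 2.54  1.43  0.21 -0.96  1.05  0.84] [-884.  846.    8.] 2.1
120 60 err0 57.1 24 [59.9 85.7] [ 2.49  1.35  0.21 -0.96  1.09  0.76] [-837.  899.  108.] 2.1
```

```bash
python3 - <<'E'
from fk import *
G=np.array([518,-216,74.]);B=np.array([512,140,0.])
for phi in(-3,0,3):
  for th in(49,51,53,55):
    o=[]
    for nm,pt in(("grasp",G),("lift",G+[0,0,60]),("bowl 50/105",B+[50,0,105]),("60/105",B+[60,0,105]),("60/120",B+[60,0,120]),("70/120",B+[70,0,120])):
        R=tool(phi,th,1);s=ik(pt+32*R[:,2],R,n=8)
        o.append((nm,[q.round(2).tolist() for q in s]))
    print(phi,th,o)
E
```

```text
-3 49 [('grasp', [[-0.89, 0.67, 2.35, 2.21, 0.78, -1.44]]), ('lift', [[-0.89, 0.48, 2.33, 2.0, 0.67, -1.16]]), ('bowl 50/105', [[0.26, 0.57, 2.32, 3.55, 0.62, -1.7]]), ('60/105', [[0.25, 0.57, 2.3, 3.55, 0.6, -1.71]]), ('60/120', [[0.25, 0.52, 2.3, 3.58, 0.56, -1.75]]), ('70/120', [[0.24, 0.53, 2.28, 3.58, 0.54, -1.76]])]
-3 51 [('grasp', [[-0.91, 0.7, 2.37, 2.24, 0.85, -1.5]]), ('lift', [[-0.91, 0.5, 2.35, 2.05, 0.73, -1.24]]), ('bowl 50/105', [[0.26, 0.6, 2.34, 3.53, 0.7, -1.67]]), ('60/105', [[0.26, 0.6, 2.32, 3.53, 0.68, -1.68]]), ('60/120', [[0.26, 0.55, 2.32, 3.55, 0.63, -1.71]]), ('70/120', [[0.25, 0.55, 2.3, 3.55, 0.61, -1.72]])]
-3 53 [('grasp', []), ('lift', [[-0.93, 0.54, 2.37, 2.09, 0.79, -1.31]]), ('bowl 50/105', [[0.27, 0.63, 2.36, 3.51, 0.78, -1.64]]), ('60/105', [[0.26, 0.63, 2.34, 3.51, 0.76, -1.65]]), ('60/120', [[0.26, 0.58, 2.34, 3.53, 0.71, -1.68]]), ('70/120', [[0.26, 0.58, 2.31, 3.53, 0.69, -1.69]])]
-3 55 [('grasp', []), ('lift', []), ('bowl 50/105', [[0.28, 0.66, 2.38, 3.5, 0.87, -1.61]]), ('60/105', [[0.27, 0.66, 2.36, 3.5, 0.84, -1.62]]), ('60/120', [[0.27,
[... 1799 characters left out ...]
 [[0.18, 0.6, 2.37, 3.29, 0.72, -1.6]]), ('60/105', [[0.17, 0.6, 2.35, 3.28, 0.7, -1.61]]), ('60/120', [[0.17, 0.55, 2.34, 3.29, 0.64, -1.62]]), ('70/120', [[0.17, 0.55, 2.32, 3.29, 0.62, -1.62]])]
3 53 [('grasp', [[-0.98, 0.72, 2.34, 2.05, 0.89, -1.48]]), ('lift', [[-0.98, 0.54, 2.32, 1.88, 0.81, -1.23]]), ('bowl 50/105', []), ('60/105', [[0.17, 0.63, 2.37, 3.28, 0.79, -1.59]]), ('60/120', [[0.17, 0.58, 2.36, 3.29, 0.73, -1.61]]), ('70/120', [[0.17, 0.58, 2.34, 3.28, 0.71, -1.61]])]
3 55 [('grasp', [[-1.0, 0.76, 2.35, 2.07, 0.94, -1.54]]), ('lift', [[-1.0, 0.57, 2.34, 1.92, 0.86, -1.3]]), ('bowl 50/105', []), ('60/105', []), ('60/120', []), ('70/120', [[0.17, 0.61, 2.36, 3.28, 0.8, -1.6]])]
```

The φ=0 grasp at a 53° lean is reachable both at the holder and at the bowl. I need about 12° more lean.

>>> arm_command:
  rows:
    - [[1, -1950, 200, 300, 0], [1, -1950, 200, 300, 0]]

```text
time_s: 26.9
ee_pos: [1192.5, 11.0, 434.1]
tool_rot: [0.032, 0.929, 0.008, 0.368]
contact_force: [-0.6, 0.1, -0.4]
grip_width: 85.5
finger_force: 0.0
```

>>> arm_command:
  rows:
    - [[1, -1950, 200, 400, 0], [1, -1950, 200, 400, 0]]

```text
time_s: 27.1
ee_pos: [1202.0, 13.3, 451.3]
tool_rot: [0.031, 0.921, 0.009, 0.388]
contact_force: [0.3, 0.1, -0.2]
grip_width: 85.5
finger_force: 0.0
```

>>> arm_command:
  rows:
    - [[1, -1950, 200, 400, 0], [1, -1950, 200, 400, 0]]

```text
time_s: 27.3
ee_pos: [1209.4, 15.4, 470.7]
tool_rot: [0.031, 0.912, 0.01, 0.408]
contact_force: [0.1, -0.4, -0.4]
grip_width: 85.3
finger_force: 0.0
```

>>> arm_command:
  rows:
    - [[1, -1950, 200, 400, 0], [1, -1950, 200, 400, 0]]

```text
time_s: 27.5
ee_pos: [1214.7, 17.4, 493.6]
tool_rot: [0.03, 0.903, 0.011, 0.427]
contact_force: [0.3, -0.8, -0.3]
grip_width: 85.2
finger_force: 0.0
```

```bash
python3 -c "
from h import *
st()"
```

```text
q [-0.053  0.902  0.215  0.039  1.142 -1.557] p [1214.7   17.4  493.6] lean 50.63 az -0.5 M [[-0.633, 0.045, 0.773], [0.064, 0.998, -0.006], [-0.772, 0.045, -0.634]] 27.5 F [ 0.3 -0.8 -0.3] T [ 0.01  0.37 -0.01]
```

>>> arm_command:
  rows:
    - [[1, -1950, 200, 400, 0], [1, -1950, 200, 400, 0]]

```text
time_s: 27.7
ee_pos: [1218.4, 19.4, 519.5]
tool_rot: [0.03, 0.894, 0.012, 0.447]
contact_force: [0.1, -0.3, 0.2]
grip_width: 85.7
finger_force: 0.0
```

```bash
cat > sim.py <<'E'
from h import *
from fk import *
def run(q,R,wps,stepmm=40):
    x=fk(q)[0];worst=0
    for w in wps:
        n=max(1,int(np.ceil(np.linalg.norm(np.array(w)-x)/stepmm)))
        for i in range(n):
            t=x+(np.array(w)-x)*(i+1)/n; q0=q; q=step(q,t,R,300)
            X,M=fk(q);e=np.linalg.norm(X-t);r=np.degrees(np.linalg.norm((Ro.from_matrix(R).inv()*Ro.from_matrix(M)).as_rotvec()))
            worst=max(worst,e,r*5);dq=np.abs(q-q0).max()
            if e>2 or r>.3 or dq>.5: print('  bad',t.round(),e.round(1),r.round(1),q.round(2),'dq',dq.round(2))
        x=np.array(w,float);print(w,q.round(2),'worst',round(worst,1),n)
    return q
E
python3 - <<'E'
from sim import *
o,M=st();z=M[:,2]
psi=np.arctan2(-M[2,1],M[2,0]) # y' = cos y - sin x  -> z comp zero
psi=np.arctan(M[2,1]/M[2,0]); print('psi',psi,psi+np.pi)
q=o['joint_pos'].copy()
Rt=M@Ro.from_euler('z',psi+np.pi).as_matrix();print(Rt.round(3).tolist())
q[5]+=psi+np.pi
G=np.array([518,-216,74.])
for mid in([[1000,-100,450],[700,-216,400]],[[1000,-216,450],[800,-216,400],[650,-216,300]],[[900,-350,450],[650,-300,350]]):
    print(run(q,Rt,mid+[(G+[0,0,80]+32*z).round().tolist(),(G+32*z).round().tolist()]).round(3))
E
```

```text
q [-0.052  0.888  0.215  0.041  1.112 -1.557] p [1218.4   19.4  519.5] lean 53.15 az -0.4 M [[-0.598, 0.042, 0.8], [0.063, 0.998, -0.005], [-0.799, 0.048, -0.6]] 27.7 F [ 0.1 -0.3  0.2] T [-0.06  0.35  0.01]
psi -0.059678046629955725 3.0819146069598373
[[0.6, -0.006, 0.8], [-0.004, -1.0, -0.005], [0.8, 0.0, -0.6]]
[1000, -100, 450] [-0.24  0.46  1.16  0.32  0.63  1.17] worst 0.0 7
[700, -216, 400] [-0.65  0.11  1.78  0.92  0.65  0.34] worst 0.0 9
[544.0, -216.0, 135.0] [-0.96  0.47  2.34  1.93  0.77 -1.18] worst 0.0 8
[544.0, -216.0, 55.0] [-0.96  0.73  2.37  2.17  0.9  -1.53] worst 0.0 2
[-0.956  0.731  2.369  2.165  0.904 -1.528]
[1000, -216, 450] [-0.39  0.5   1.1   0.48  0.71  0.95] worst 0.0 9
[800, -216, 400] [-0.54  0.25  1.61  0.82  0.59  0.51] worst 0.0 6
[650, -216, 300] [-0.73  0.18  2.    1.29  0.58 -0.15] worst 0.0 5
[544.0, -216.0, 135.0] [-0.96  0.47  2.34  1.93  0.77 -1.18] worst 0.0 5
[544.0, -216.0, 55.0] [-0.96  0.73  2.37  2.17  0.9  -1.53] worst 0.0 2
[-0.956  0.731  2.369  2.165  0.904 -1.528]
[900, -350, 450] [-0.63  0.44  1.19  0.7   0.81  0.64] worst 0.0 13
[650, -300, 350] [-0.87  0.18  1.84  1.09  0.75  0.01] worst 0.0 7
[544.0, -216.0, 135.0] [-0.96  0.47  2.34  1.93  0.77 -1.18] worst 0.0 7
[544.0, -216.0, 55.0] [-0.96  0.73  2.37  2.17  0.9  -1.53] worst 0.0 2
[-0.956  0.731  2.369  2.165  0.904 -1.528]
```

```bash
python3 - <<'E'
from sim import *
o,M=st();x=o['ee_pos']
for w,t in(([1060,-60,470],1.12),([930,-150,440],1.12),([800,-216,400],.842),([650,-216,300],0),([552,-216,165],0)):
    d=M.T@(np.array(w)-x);print(w,d.round(1),t);x=np.array(w,float);M=M@Ro.from_euler('z',t).as_matrix()
E
```

```text
q [-0.052  0.888  0.215  0.041  1.112 -1.557] p [1218.4   19.4  519.5] lean 53.15 az -0.4 M [[-0.598, 0.042, 0.8], [0.063, 0.998, -0.005], [-0.799, 0.048, -0.6]] 27.7 F [ 0.1 -0.3  0.2] T [-0.06  0.35  0.01]
[1060, -60, 470] [129.2 -88.2 -96.7] 1.12
[930, -150, 440] [ -45.2 -128.6  -85.6] 1.12
[800, -216, 400] [-122.9  -37.3  -79.7] 0.842
[650, -216, 300] [-170.     1.   -60.1] 0
[552, -216, 165] [-166.8    0.6    2.5] 0
```

>>> arm_command:
  rows:
    - [[1, 8, -6, -6, 0.14], [1, 24, -16, -18, 0.28], [1, 42, -29, -32, 0.42], [1, 60, -41, -45, 0.56], [1, 78, -53, -58, 0.7], [1, 96, -65, -72, 0.84], [1, 113, -77, -85, 0.98], [1, 129, -88, -97, 1.12]]

```text
time_s: 28.5
ee_pos: [1058.4, -60.2, 470.6]
tool_rot: [0.502, 0.74, 0.248, 0.372]
contact_force: [0.4, -0.5, 0.4]
grip_width: 85.4
finger_force: 0.0
```

>>> arm_command:
  rows:
    - [[1, -6, -16, -11, 0.14], [1, -11, -32, -21, 0.28], [1, -17, -48, -32, 0.42], [1, -23, -64, -43, 0.56], [1, -28, -80, -53, 0.7], [1, -34, -96, -64, 0.84], [1, -40, -113, -75, 0.98], [1, -45, -129, -86, 1.12]]

```text
time_s: 29.3
ee_pos: [928.2, -150.1, 440.6]
tool_rot: [0.818, 0.361, 0.408, 0.183]
contact_force: [-0.1, -0.6, -0.3]
grip_width: 85.2
finger_force: 0.0
```

>>> arm_command:
  rows:
    - [[1, -18, -5, -11, 0.14], [1, -36, -11, -23, 0.28], [1, -54, -16, -35, 0.42], [1, -72, -22, -47, 0.56], [1, -90, -27, -58, 0.7], [1, -105, -32, -68, 0.842], [1, -116, -35, -75, 0.842], [1, -123, -37, -80, 0.842]]

```text
time_s: 30.1
ee_pos: [798.1, -216.4, 400.8]
tool_rot: [0.894, -0.003, 0.447, 0.002]
contact_force: [-0.1, 0.0, 0.5]
grip_width: 85.3
finger_force: 0.0
```

```bash
python3 - <<'E'
from sim import *
o,M=st();x=o['ee_pos'];print(np.arctan(-M[2,1]/M[2,0]))
G=np.array([518,-216,74.])
for w in([650,-216,300],[560,-216,170],(G+[0,0,85]+32*M[:,2])):
    d=M.T@(np.array(w)-x);print(w,d.round(1));x=np.array(w,float)
E
```

```text
q [-0.538  0.247  1.61   0.815  0.59   0.508] p [ 798.1 -216.4  400.8] lean 53.11 az -0.4 M [[0.6, -0.007, 0.8], [-0.004, -1.0, -0.006], [0.8, 0.0, -0.6]] 30.1 F [-0.1  0.   0.5] T [-0.02  0.3  -0.03]
-0.0005925896340121584
[650, -216, 300] [-169.5    0.5  -57.9]
[560, -216, 170] [-158.     0.5    6. ]
[ 543.59361343 -216.17667054  139.7923    ] [-34.    0.3   5. ]
```

>>> arm_command:
  rows:
    - [[1, -12, 0, -4, 0], [1, -36, 0, -12, 0], [1, -62, 0, -21, 0], [1, -90, 0, -31, 0], [1, -118, 0, -40, 0], [1, -145, 0, -49, 0], [1, -162, 0, -55, 0], [1, -170, 0, -58, 0]]

```text
time_s: 30.9
ee_pos: [649.2, -214.7, 298.5]
tool_rot: [0.895, -0.003, 0.447, 0.001]
contact_force: [0.3, -0.5, 0.5]
grip_width: 85.3
finger_force: 0.0
```

>>> arm_command:
  rows:
    - [[1, -18, 0, 1, 0], [1, -42, 0, 2, 0], [1, -70, 0, 3, 0], [1, -98, 0, 4, 0], [1, -124, 0, 5, 0], [1, -146, 0, 6, 0], [1, -157, 0, 6, 0], [1, -158, 0, 6, 0]]

```text
time_s: 31.7
ee_pos: [559.8, -214.7, 168.2]
tool_rot: [0.895, -0.003, 0.446, 0.001]
contact_force: [0.8, 0.9, 0.2]
grip_width: 85.5
finger_force: 0.0
```

>>> arm_command:
  rows:
    - [[1, -12, 0, 2, 0], [1, -24, 0, 4, 0], [1, -32, 0, 5, 0], [1, -34, 0, 5, 0], [1, -34, 0, 5, 0]]

```text
time_s: 32.2
ee_pos: [544.7, -214.9, 139.6]
tool_rot: [0.894, -0.003, 0.447, 0.002]
contact_force: [0.2, 0.0, -0.1]
grip_width: 85.3
finger_force: 0.0
```

```bash
python3 - <<'E'
from sim import *
o,M=st();p=o['ee_pos']
c=camera_model('wrist');im=snapshot('wrist');s=snapshot('scene');sc=camera_model('scene')
print('rim',px(c,[518,-216,114]),'grip pts',[px(c,p+M@[0,y,-32]) for y in(-42,0,42)],'scene grip',px(sc,p+M@[0,0,-32]),px(sc,[518,-216,114]))
v=np.vstack([cv2.resize(im,(640,400))[60:360],cv2.resize(s[170:260,150:342],(640,300),interpolation=2)]);cv2.imwrite('pics/g1.png',v)
E
```

```text
q [-0.941  0.461  2.334  1.933  0.759 -1.164] p [ 544.7 -214.9  139.6] lean 53.14 az -0.4 M [[0.6, -0.006, 0.8], [-0.003, -1.0, -0.005], [0.8, 0.001, -0.6]] 32.2 F [ 0.2  0.  -0.1] T [0.01 0.33 0.02]
rim [324.7 306.8] grip pts [array([232.2, 273.3]), array([323.2, 273.3]), array([414.1, 273.4])] scene grip [225.5 216.7] [227.2 229.1]
```

View pics/g1.png

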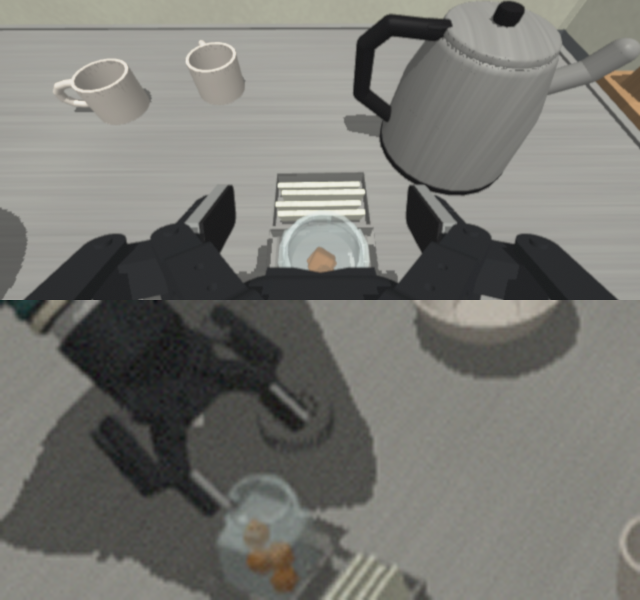

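The wrist view shows the open mouth centred at about (323,252+60), with the fingers symmetric about it. In the scene, the finger tips are at crop (232,515) and (308,420), the lumps are inside the glass, and the cap is lying on the cart. Pinning down the tip offset from those pixels.

```bash
python3 - <<'E'
from sim import *
o,M=st();p=o['ee_pos'];sc=camera_model('scene')
print('seen', 150+232*.3,170+215*.3, 150+308*.3,170+120*.3)
for z in(-45,-35,-25,-15,-5,5,15): print(z,px(sc,p+M@[0,45,z]),px(sc,p+M@[0,-45,z]))
x=p
for w in([518+32*M[0,2],-216,74-32*.6],[518+28*M[0,2],-216,74-28*.6]): print((M.T@(np.array(w)-p)).round(1))
c=camera_model('wrist');print(ray(c,323,313,114))
E
```

```text
q [-0.941  0.46   2.334  1.933  0.759 -1.164] p [ 544.7 -214.8  139.9] lean 53.16 az -0.4 M [[0.6, -0.006, 0.8], [-0.003, -1.0, -0.006], [0.8, 0.001, -0.6]] 32.3 F [-1.3  0.6 -0.4] T [0.01 0.38 0.01]
seen 219.6 234.5 242.39999999999998 206.0
-45 [209.9 225.6] [232.4 200.7]
-35 [213.2 228.5] [235.4 203.5]
-25 [216.4 231.5] [238.4 206.4]
-15 [219.6 234.4] [241.5 209.2]
-5 [222.8 237.3] [244.4 212. ]
5 [226.  240.2] [247.4 214.8]
15 [229.2 243.1] [250.4 217.6]
[-68.8   1.1  50.1]
[-68.8   1.1  46.1]
[ 514.7 -214.9  114. ]
```

>>> arm_command:
  rows:
    - [[1, -8, 0, 5, 0], [1, -22, 0, 14, 0], [1, -38, 0, 25, 0], [1, -53, 0, 35, 0], [1, -63, 1, 42, 0], [1, -68, 1, 45, 0], [1, -69, 1, 46, 0], [1, -69, 1, 46, 0]]

```text
time_s: 33.1
ee_pos: [540.2, -215.9, 56.7]
tool_rot: [0.894, -0.003, 0.447, 0.001]
contact_force: [-0.2, 0.6, 0.5]
grip_width: 85.3
finger_force: 0.0
```

>>> arm_command:
  rows:
    - [[0.1, 0, 0, 0, 0], [0.1, 0, 0, 0, 0], [0.1, 0, 0, 0, 0], [0.1, 0, 0, 0, 0], [0.1, 0, 0, 0, 0], [0.1, 0, 0, 0, 0]]
  force: 60

```text
time_s: 33.7
ee_pos: [540.3, -216.1, 57.5]
tool_rot: [0.894, -0.003, 0.448, 0.002]
contact_force: [-2.0, -0.9, 5.7]
grip_width: 56.5
finger_force: 62.8
```

```bash
python3 - <<'E'
from sim import *
o,M=st()
E
```

```text
q [-0.956  0.727  2.376  2.169  0.907 -1.532] p [ 540.3 -216.1   57.5] lean 53.21 az -0.4 M [[0.599, -0.007, 0.801], [-0.004, -1.0, -0.006], [0.801, 0.0, -0.599]] 33.7 F [-2.  -0.9  5.7] T [ 0.05 -0.15 -0.06]
```

```bash
python3 - <<'E'
from sim import *
o,M=st();x=o['ee_pos'];z=M[:,2]
pts=[x+[0,0,115],[540,-60,195],[585,150,195],[590,150,158],[590,150,98],[590,150,88]]
q=run(o['joint_pos'],M,[np.round(p,1).tolist() for p in pts],30)
for w in pts: d=M.T@(np.array(w)-x);print(np.round(w),d.round(1));x=np.array(w,float)
E
```

```text
q [-0.956  0.727  2.376  2.169  0.907 -1.532] p [ 540.3 -216.1   57.5] lean 53.21 az -0.4 M [[0.599, -0.007, 0.801], [-0.004, -1.0, -0.006], [0.801, 0.0, -0.599]] 33.7 F [-2.  -0.9  5.7] T [ 0.05 -0.15 -0.06]
[540.3, -216.1, 172.5] [-0.96  0.36  2.31  1.78  0.73 -0.98] worst 0.0 4
  bad [ 540. -138.  184.] 3.4 0.8 [-0.79  0.28  2.38  1.93  0.65 -0.99] dq 0.07
  bad [ 540. -112.  188.] 6.9 1.6 [-0.71  0.24  2.38  1.95  0.59 -0.94] dq 0.08
  bad [540. -86. 191.] 9.6 2.2 [-0.62  0.21  2.38  1.99  0.53 -0.9 ] dq 0.09
  bad [540. -60. 195.] 11.3 2.7 [-0.52  0.18  2.38  2.06  0.46 -0.88] dq 0.1
[540, -60, 195] [-0.52  0.18  2.38  2.06  0.46 -0.88] worst 13.4 6
  bad [546. -34. 195.] 11.3 2.6 [-0.41  0.18  2.38  2.23  0.4  -0.97] dq 0.17
  bad [551.  -8. 195.] 10.3 2.4 [-0.3   0.19  2.38  2.46  0.37 -1.11] dq 0.23
  bad [557.  19. 195.] 8.3 1.9 [-0.19  0.2   2.38  2.72  0.36 -1.29] dq 0.26
  bad [562.  45. 195.] 5.4 1.2 [-0.09  0.22  2.38  2.97  0.37 -1.46] dq 0.25
  bad [568.  71. 195.] 1.5 0.3 [ 0.    0.25  2.38  3.17  0.41 -1.59] dq 0.2
[585, 150, 195] [ 0.27  0.3   2.3   3.7   0.42 -1.93] worst 13.4 8
[590, 150, 158] [ 0.26  0.41  2.32  3.57  0.54 -1.78] worst 13.4 2
[590, 150, 98] [ 0.26  0.59  2.36  3.46  0.75 -1.65] worst 13.4 2
[590, 150, 88] [ 0.26  0.63  2.36  3.45  0.78 -1.63] worst 13.4 1
[ 540. -216.  173.] [ 92.1   0.  -68.9]
[540 -60 195] [  17.3 -156.1  -14.5]
[585 150 195] [  26.2 -210.3   34.9]
[590 150 158] [-26.6  -0.   26.2]
[590 150  98] [-48.   -0.   35.9]
[590 150  88] [-8. -0.  6.]
```

```bash
python3 - <<'E'
from sim import *
o,M=st();x=o['ee_pos'];z=M[:,2]
pts=[x+[0,0,115],[620,-110,180],[640,30,180],[595,150,165]]
q=run(o['joint_pos'],M,[np.round(p,1).tolist() for p in pts],25)
for w in pts: d=M.T@(np.array(w)-x);print(np.round(w),d.round(1));x=np.array(w,float)
E
```

```text
q [-0.956  0.727  2.376  2.169  0.907 -1.532] p [ 540.3 -216.1   57.5] lean 53.21 az -0.4 M [[0.599, -0.007, 0.801], [-0.004, -1.0, -0.006], [0.801, 0.0, -0.599]] 33.7 F [-2.  -0.9  5.7] T [ 0.05 -0.15 -0.06]
[540.3, -216.1, 172.5] [-0.96  0.36  2.31  1.78  0.73 -0.98] worst 0.0 5
[620, -110, 180] [-0.55  0.35  2.27  2.2   0.53 -1.05] worst 0.0 6
[640, 30, 180] [-0.12  0.35  2.27  2.91  0.42 -1.43] worst 0.0 6
[595, 150, 165] [ 0.26  0.39  2.3   3.59  0.51 -1.81] worst 0.0 6
[ 540. -216.  173.] [ 92.1   0.  -68.9]
[ 620 -110  180] [  53.4 -106.6   58.8]
[640  30 180] [  11.5 -140.1   15.2]
[595 150 165] [ -39.4 -119.7  -27.7]
```

>>> arm_command:
  rows:
    - [[0.1, 2, 0, -1.5, 0], [0.1, 6, 0, -4.5, 0], [0.1, 14, 0, -10.5, 0], [0.1, 26, 0, -19.5, 0], [0.1, 42, 0, -31.5, 0], [0.1, 60, 0, -45, 0], [0.1, 78, 0, -58.5, 0], [0.1, 92, 0, -69, 0]]

```text
time_s: 34.5
ee_pos: [539.4, -215.4, 172.4]
tool_rot: [0.895, -0.003, 0.446, 0.002]
contact_force: [0.2, 0.3, -3.5]
grip_width: 56.4
finger_force: 63.6
```

>>> arm_command:
  rows:
    - [[0.1, 3, -6, 3, 0], [0.1, 8, -17, 9, 0], [0.1, 16, -32, 18, 0], [0.1, 24, -48, 27, 0], [0.1, 32, -64, 35, 0], [0.1, 40, -80, 44, 0], [0.1, 47, -94, 52, 0], [0.1, 53, -106, 59, 0]]

```text
time_s: 35.3
ee_pos: [618.9, -108.3, 176.3]
tool_rot: [0.895, -0.003, 0.445, 0.001]
contact_force: [0.7, 0.2, -2.9]
grip_width: 56.8
finger_force: 63.6
```

>>> arm_command:
  rows:
    - [[0.1, 1, -16, 2, 0], [0.1, 3, -33, 4, 0], [0.1, 4, -51, 6, 0], [0.1, 6, -69, 8, 0], [0.1, 7, -87, 10, 0], [0.1, 9, -105, 12, 0], [0.1, 10, -123, 14, 0], [0.1, 11, -140, 15, 0]]

```text
time_s: 36.1
ee_pos: [637.3, 30.9, 175.5]
tool_rot: [0.896, -0.002, 0.444, 0.001]
contact_force: [0.6, 0.0, -2.8]
grip_width: 56.7
finger_force: 63.6
```

>>> arm_command:
  rows:
    - [[0.1, -5, -16, -4, 0], [0.1, -11, -33, -8, 0], [0.1, -17, -51, -12, 0], [0.1, -23, -69, -16, 0], [0.1, -29, -87, -20, 0], [0.1, -35, -104, -24, 0], [0.1, -38, -115, -27, 0], [0.1, -39, -120, -28, 0]]

```text
time_s: 36.9
ee_pos: [591.6, 150.9, 161.2]
tool_rot: [0.896, -0.002, 0.444, 0.001]
contact_force: [0.8, 0.1, -3.1]
grip_width: 56.7
finger_force: 63.7
```

```bash
python3 - <<'E'
from sim import *
o,M=st()
E
```

```text
q [ 0.273  0.392  2.304  3.612  0.504 -1.82 ] p [591.6 150.9 161.2] lean 52.76 az -0.3 M [[0.605, -0.004, 0.796], [-0.002, -1.0, -0.004], [0.796, 0.001, -0.605]] 36.9 F [ 0.8  0.1 -3.1] T [ 0.01  0.8  -0.08]
```

>>> arm_command:
  rows:
    - [[0.1, 0, 0, 0, 0.05], [0.1, 0, 0, 0, 0.16], [0.1, 0, 0, 0, 0.29], [0.1, 0, 0, 0, 0.42], [0.1, 0, 0, 0, 0.55], [0.1, 0, 0, 0, 0.68], [0.1, 0, 0, 0, 0.81], [0.1, 0, 0, 0, 0.94]]

```text
time_s: 37.7
ee_pos: [593.1, 149.4, 162.4]
tool_rot: [0.796, -0.41, 0.397, -0.201]
contact_force: [0.8, -0.1, -2.9]
grip_width: 56.5
finger_force: 64.1
```

>>> arm_command:
  rows:
    - [[0.1, 0, 0, 0, 0.13], [0.1, 0, 0, 0, 0.26], [0.1, 0, 0, 0, 0.39], [0.1, 0, 0, 0, 0.52], [0.1, 0, 0, 0, 0.65], [0.1, 0, 0, 0, 0.76], [0.1, 0, 0, 0, 0.84], [0.1, 0, 0, 0, 0.87]]

```text
time_s: 38.5
ee_pos: [593.2, 149.5, 162.5]
tool_rot: [-0.55, 0.706, -0.276, 0.35]
contact_force: [-0.3, -0.4, -2.9]
grip_width: 56.7
finger_force: 64.2
```

```bash
python3 - <<'E'
from sim import *
o,M=st();p=o['ee_pos']
for w in([590,150,98],): print((M.T@(np.array(w)-p)).round(1))
E
```

```text
q [ 0.27   0.391  2.303  3.609  0.504 -0.006] p [593.2 149.5 162.5] lean 52.92 az -0.4 M [[-0.15, -0.584, 0.798], [-0.97, 0.242, -0.005], [-0.19, -0.775, -0.603]] 38.5 F [-0.3 -0.4 -2.9] T [-0.07  0.79 -0.01]
[12.2 52.  36.4]
```

>>> arm_command:
  rows:
    - [[0.1, 1, 5, 4, 0], [0.1, 3, 14, 10, 0], [0.1, 6, 25, 18, 0], [0.1, 8, 36, 25, 0], [0.1, 10, 45, 31, 0], [0.1, 12, 50, 35, 0], [0.1, 12, 52, 36, 0.03], [0.1, 12, 52, 36, 0.08]]

```text
time_s: 39.3
ee_pos: [590.4, 150.4, 98.2]
tool_rot: [-0.522, 0.727, -0.262, 0.361]
contact_force: [-0.4, -0.0, -2.3]
grip_width: 56.2
finger_force: 64.0
```

>>> arm_command:
  rows:
    - [[0.1, 0, 0, 0, 0.08], [0.1, 0, 0, 0, 0.18], [0.1, 0, 0, 0, 0.28], [0.1, 0, 0, 0, 0.38], [0.1, 0, 0, 0, 0.48], [0.1, 0, 0, 0, 0.58], [0.1, 0, 0, 0, 0.68], [0.1, 0, 0, 0, 0.78]]

```text
time_s: 40.1
ee_pos: [590.8, 150.5, 99.2]
tool_rot: [-0.205, 0.871, -0.105, 0.434]
contact_force: [-0.3, 0.2, -2.8]
grip_width: 56.6
finger_force: 63.9
```

>>> arm_command:
  rows:
    - [[0.1, 0, 0, 0, 0.1], [0.1, 0, 0, 0, 0.2], [0.1, 0, 0, 0, 0.3], [0.1, 0, 0, 0, 0.38], [0.1, 0, 0, 0, 0.44], [0.1, 0, 0, 0, 0.47], [0.1, 0, 0, 0, 0.47], [0.1, 0, 0, 0, 0.47]]

```text
time_s: 40.9
ee_pos: [590.7, 150.5, 99.4]
tool_rot: [0.001, 0.895, -0.002, 0.447]
contact_force: [-0.6, -0.3, -2.9]
grip_width: 57.2
finger_force: 63.8
```

```bash
python3 - <<'E'
from sim import *
o,M=st()
s=snapshot('scene');h=cv2.cvtColor(s,cv2.COLOR_BGR2HSV)
m=((h[...,0]<22)&(h[...,0]>5)&(h[...,1]>110)&(h[...,2]>60)).astype(np.uint8)
m[:, :150]=0
n,l,stt,c=cv2.connectedComponentsWithStats(m);print([(stt[i,4],c[i].round()) for i in range(1,n) if stt[i,4]>4])
sc=camera_model('scene');print('bowl',px(sc,[512,140,20]),px(sc,[512,140,62]))
E
```

```text
q [0.275 0.587 2.349 3.48  0.73  1.483] p [590.7 150.5  99.4] lean 53.07 az -0.3 M [[-0.601, 0.004, 0.799], [0.001, 1.0, -0.005], [-0.799, -0.002, -0.601]] 40.9 F [-0.6 -0.3 -2.9] T [0.02 0.78 0.04]
[(np.int32(109), array([298., 170.]))]
bowl [295.5 170. ] [295.4 159.7]
```

>>> arm_command:
  rows:
    - [[0.1, 0, 0, 0, 0.04], [0.1, 0, 0, 0, -0.04], [0.1, 0, 0, 0, 0.04], [0.1, 0, 0, 0, 0], [0.1, 0, 0, 0, 0], [0.1, 0, 0, 0, 0]]

```text
time_s: 41.55
ee_pos: [590.7, 150.6, 99.5]
tool_rot: [0.002, 0.895, -0.002, 0.447]
contact_force: [-0.1, -0.5, -2.3]
grip_width: 56.7
finger_force: 63.9
```

```bash
cat > og.py <<'E'
from sim import *
def og(n):
    s=snapshot(n);h=cv2.cvtColor(s,cv2.COLOR_BGR2HSV)
    m=((h[...,0]<24)&(h[...,0]>4)&(h[...,1]>90)&(h[...,2]>40)).astype(np.uint8)
    k,l,stt,c=cv2.connectedComponentsWithStats(m);return [(stt[i].tolist(),c[i].round().tolist()) for i in range(1,k) if stt[i,4]>4],m,s
E
python3 - <<'E'
from og import *
a,m,s=og('scene');print([b for b in a if b[1][0]>150])
x,y=283,155
for r in range(y,y+32): print(''.join('#' if m[r,c] else '.' for c in range(x,x+34)))
print([b for b in og('top')[0] if 110<b[1][0]<540]); print(og('wrist')[0])
F=[get_obs()['contact_force'][2] for _ in range(3)];print(F)
E
```

```text
[([290, 163, 17, 14, 122], [298.0, 170.0])]
..................................
..................................
..................................
..................................
..................................
..................................
..................................
..................................
................##................
..............######..............
..............######..............
..............######..............
..........##..#######.............
.........#############............
........###############...........
........########.#######..........
.........######..#######..........
.........#####...######...........
........######....#####...........
.......######......##.............
.......######.....................
............#.....................
..................................
..................................
..................................
..................................
..................................
..................................
..................................
..................................
..................................
..................................
[([279, 246, 4, 5, 15], [280.0, 248.0])]
[([212, 0, 53, 43, 1638], [240.0, 17.0]), ([269, 0, 51, 29, 1055], [294.0, 11.0]), ([294, 0, 84, 75, 3380], [333.0, 33.0])]
[np.float64(-2.1965786814376362), np.float64(-2.1965786814376362), np.float64(-2.1965786814376362)]
```

>>> arm_command:
  rows:
    - [[0.1, -4, 0, -3, 0], [0.1, -12, 0, -9, 0], [0.1, -23, 0, -17, 0], [0.1, -35, 0, -26, 0], [0.1, -44, 0, -33, 0], [0.1, -50, 0, -38, 0], [0.1, -51, 0, -38.5, -0.05], [0.1, -51, 0, -38.5, -0.15]]

```text
time_s: 42.5
ee_pos: [590.6, 150.6, 164.2]
tool_rot: [-0.066, 0.892, -0.036, 0.446]
contact_force: [0.4, 0.7, -2.3]
grip_width: 56.6
finger_force: 63.9
```

>>> arm_command:
  rows:
    - [[0.1, 0, 0, 0, -0.14], [0.1, 0, 0, 0, -0.28], [0.1, 0, 0, 0, -0.42], [0.1, 0, 0, 0, -0.56], [0.1, 0, 0, 0, -0.7], [0.1, 0, 0, 0, -0.84], [0.1, 0, 0, 0, -0.98], [0.1, 0, 0, 0, -1.12]]

```text
time_s: 43.3
ee_pos: [590.3, 150.5, 163.3]
tool_rot: [-0.531, 0.72, -0.267, 0.358]
contact_force: [0.6, -0.3, -2.4]
grip_width: 56.4
finger_force: 64.0
```

>>> arm_command:
  rows:
    - [[0.1, 0, 0, 0, -0.14], [0.1, 0, 0, 0, -0.28], [0.1, 0, 0, 0, -0.42], [0.1, 0, 0, 0, -0.56], [0.1, 0, 0, 0, -0.7], [0.1, 0, 0, 0, -0.84], [0.1, 0, 0, 0, -0.98], [0.1, 0, 0, 0, -1.12]]

```text
time_s: 44.1
ee_pos: [590.3, 150.6, 163.3]
tool_rot: [0.832, -0.328, 0.417, -0.161]
contact_force: [0.3, -0.3, -3.1]
grip_width: 56.5
finger_force: 63.9
```

>>> arm_command:
  rows:
    - [[0.1, 0, 0, 0, -0.14], [0.1, 0, 0, 0, -0.28], [0.1, 0, 0, 0, -0.42], [0.1, 0, 0, 0, -0.54], [0.1, 0, 0, 0, -0.64], [0.1, 0, 0, 0, -0.71], [0.1, 0, 0, 0, -0.74], [0.1, 0, 0, 0, -0.74]]

```text
time_s: 44.9
ee_pos: [590.3, 150.6, 163.4]
tool_rot: [0.895, -0.007, 0.447, -0.001]
contact_force: [0.3, 0.4, -2.9]
grip_width: 56.3
finger_force: 63.7
```

```bash
python3 - <<'E'
from og import *
o,M=st();x=o['ee_pos'];print('turn fix (tool y horizontal)',np.arctan(-M[2,1]/M[2,0]))
print([b for b in og('scene')[0] if b[1][0]>150])
pts=[[640,30,180],[622,-110,180],[540.3,-216.1,175]]
run(o['joint_pos'],M,pts,25)
for w in pts: d=M.T@(np.array(w)-x);print(np.round(w),d.round(1));x=np.array(w,float)
E
```

```text
q [ 0.275  0.39   2.308  3.612  0.511 -1.807] p [590.3 150.6 163.4] lean 53.06 az -0.3 M [[0.601, -0.012, 0.799], [-0.014, -1.0, -0.005], [0.799, -0.008, -0.601]] 44.9 F [ 0.3  0.4 -2.9] T [-0.03  0.69 -0.07]
turn fix (tool y horizontal) 0.010161776125738927
[([290, 163, 17, 14, 122], [298.0, 170.0])]
[640, 30, 180] [-0.12  0.35  2.27  2.9   0.41 -1.41] worst 0.0 6
[622, -110, 180] [-0.54  0.35  2.27  2.19  0.53 -1.02] worst 0.0 6
[540.3, -216.1, 175] [-0.96  0.35  2.31  1.76  0.73 -0.95] worst 0.0 6
[640  30 180] [ 44.8 119.8  30.3]
[ 622 -110  180] [ -8.9 140.2 -13.7]
[ 540. -216.  175.] [-51.6 107.1 -61.8]
```

>>> arm_command:
  rows:
    - [[0.1, 3, 7, 2, -0.01], [0.1, 9, 23, 6, -0.01], [0.1, 15, 40, 10, -0.01], [0.1, 22, 58, 15, -0.01], [0.1, 28, 76, 19, -0.01], [0.1, 35, 93, 24, -0.01], [0.1, 40, 107, 27, -0.01], [0.1, 45, 120, 30, -0.01]]

```text
time_s: 45.75
ee_pos: [640.2, 28.9, 180.3]
tool_rot: [0.895, -0.003, 0.447, 0.001]
contact_force: [-0.2, 0.6, -2.7]
grip_width: 56.3
finger_force: 63.7
```

>>> arm_command:
  rows:
    - [[0.1, -1, 16, -2, 0], [0.1, -2, 33, -3, 0], [0.1, -3, 51, -5, 0], [0.1, -4, 69, -7, 0], [0.1, -6, 87, -9, 0], [0.1, -7, 105, -10, 0], [0.1, -8, 123, -12, 0], [0.1, -9, 140, -14, 0]]

```text
time_s: 46.55
ee_pos: [622.4, -110.7, 181.5]
tool_rot: [0.895, -0.003, 0.447, 0.001]
contact_force: [0.6, -0.2, -2.9]
grip_width: 56.4
finger_force: 63.7
```

>>> arm_command:
  rows:
    - [[0.1, -7, 15, -9, 0], [0.1, -15, 31, -18, 0], [0.1, -23, 48, -28, 0], [0.1, -31, 65, -37, 0], [0.1, -39, 81, -47, 0], [0.1, -46, 95, -55, 0], [0.1, -50, 104, -60, 0], [0.1, -51.6, 107, -62, 0]]

```text
time_s: 47.35
ee_pos: [541.1, -217.9, 177.5]
tool_rot: [0.895, -0.004, 0.447, 0.002]
contact_force: [0.4, -0.6, -1.8]
grip_width: 56.8
finger_force: 63.7
```

>>> arm_command:
  rows:
    - [[0.1, 0, 0, 0, 0], [0.1, 0, 0, 0, 0]]

```text
time_s: 47.55
ee_pos: [541.6, -216.1, 177.6]
tool_rot: [0.895, -0.003, 0.447, 0.001]
contact_force: [-0.4, 0.4, -1.9]
grip_width: 56.3
finger_force: 63.7
```

```bash
python3 - <<'E'
from og import *
o,M=st();x=o['ee_pos']
for w in([540.3,-216.1,112],[540.3,-216.1,57.5]): print(w,(M.T@(np.array(w)-x)).round(1))
print([b for b in og('scene')[0] if b[1][0]>150])
E
```

```text
q [-0.952  0.346  2.305  1.768  0.723 -0.954] p [ 541.6 -216.1  177.6] lean 53.08 az -0.3 M [[0.601, -0.006, 0.8], [-0.004, -1.0, -0.004], [0.8, -0.001, -0.601]] 47.55 F [-0.4  0.4 -1.9] T [-0.03  0.71  0.01]
[540.3, -216.1, 112] [-53.2   0.1  38.3]
[540.3, -216.1, 57.5] [-96.8   0.1  71.1]
[([290, 164, 17, 13, 110], [298.0, 170.0])]
```

>>> arm_command:
  rows:
    - [[0.1, -5, 0, 4, 0], [0.1, -16, 0, 12, 0], [0.1, -30, 0, 22, 0], [0.1, -43, 0, 31, 0], [0.1, -51, 0, 36.5, 0], [0.1, -53, 0, 38, 0], [0.1, -53, 0, 38, 0]]

```text
time_s: 48.3
ee_pos: [540.2, -215.9, 111.9]
tool_rot: [0.895, -0.003, 0.447, 0.001]
contact_force: [-0.6, 0.2, -2.1]
grip_width: 56.5
finger_force: 63.7
```

>>> arm_command:
  rows:
    - [[0.1, -3, 0, 2.2, 0], [0.1, -6, 0, 4.5, 0], [0.1, -9.5, 0, 7.1, 0], [0.1, -13, 0, 9.8, 0], [0.1, -16, 0, 12, 0], [0.1, -19, 0, 14.2, 0], [0.1, -21, 0, 15.8, 0], [0.1, -21, 0, 15.8, 0]]

```text
time_s: 49.1
ee_pos: [539.9, -216.5, 85.5]
tool_rot: [0.895, -0.003, 0.447, 0.001]
contact_force: [0.6, 1.2, -2.7]
grip_width: 56.6
finger_force: 63.7
```

```bash
python3 - <<'E'
from og import *
o,M=st();x=o['ee_pos']
for w in([540.3,-216.1,57.5],): print(w,(M.T@(np.array(w)-x)).round(1))
E
```

```text
q [-0.956  0.633  2.367  2.094  0.849 -1.416] p [ 539.9 -216.5   85.5] lean 53.05 az -0.3 M [[0.601, -0.006, 0.799], [-0.005, -1.0, -0.004], [0.799, -0.001, -0.601]] 49.1 F [ 0.6  1.2 -2.7] T [-0.05  0.69 -0.02]
[540.3, -216.1, 57.5] [-22.1  -0.3  17.1]
```

Bottom is at about z = 32, inside the pocket walls, with no contact force. Continuing down.

>>> arm_command:
  rows:
    - [[0.1, -3, 0, 2.3, 0], [0.1, -6, 0, 4.6, 0], [0.1, -9, 0, 6.9, 0], [0.1, -12, 0, 9.3, 0], [0.1, -15, 0, 11.6, 0], [0.1, -17.5, 0, 13.5, 0], [0.1, -20, 0, 15.4, 0], [0.1, -20, 0, 15.4, 0]]

```text
time_s: 49.9
ee_pos: [540.2, -216.5, 60.2]
tool_rot: [0.895, -0.003, 0.447, 0.001]
contact_force: [-0.4, -0.2, -1.5]
grip_width: 56.6
finger_force: 63.5
```

>>> arm_command:
  rows:
    - [[0.1, -0.8, 0, 0.6, 0], [0.1, -1.6, 0, 1.2, 0], [0.1, -2.4, 0, 1.8, 0], [0.1, -2.4, 0, 1.8, 0]]

```text
time_s: 50.3
ee_pos: [540.3, -216.5, 57.7]
tool_rot: [0.895, -0.003, 0.447, 0.001]
contact_force: [-1.4, -0.4, -2.1]
grip_width: 56.6
finger_force: 63.4
```

```bash
python3 - <<'E'
from og import *
st()
E
```

```text
q [-0.956  0.724  2.374  2.164  0.901 -1.525] p [ 540.3 -216.5   57.7] lean 53.07 az -0.3 M [[0.601, -0.006, 0.799], [-0.004, -1.0, -0.005], [0.799, -0.0, -0.601]] 50.3 F [-1.4 -0.4 -2.1] T [ 0.05  0.84 -0.07]
```

>>> arm_command:
  rows:
    - [[0.1, -0.6, 0, 0.4, 0], [0.1, -1.2, 0, 0.9, 0], [0.1, -1.2, 0, 0.9, 0]]

```text
time_s: 50.6
ee_pos: [540.9, -216.8, 57.6]
tool_rot: [0.894, -0.003, 0.448, 0.002]
contact_force: [-5.3, -1.2, 7.1]
grip_width: 56.6
finger_force: 64.5
```

>>> arm_command:
  rows:
    - [[0.25, 0, 0, 0, 0], [0.4, 0, 0, 0, 0], [0.55, 0, 0, 0, 0], [0.7, 0, 0, 0, 0], [0.85, 0, 0, 0, 0], [1, 0, 0, 0, 0], [1, 0, 0, 0, 0], [1, 0, 0, 0, 0]]
  force: 20

```text
time_s: 51.4
ee_pos: [540.3, -216.5, 56.2]
tool_rot: [0.895, -0.003, 0.447, 0.001]
contact_force: [0.8, -0.6, -0.6]
grip_width: 85.4
finger_force: 0.0
```

>>> arm_command:
  rows:
    - [[1, 4, 0, -3, 0], [1, 12, 0, -9, 0], [1, 24, 0, -18, 0], [1, 40, 0, -30, 0], [1, 60, 0, -45, 0], [1, 80, 0, -60, 0], [1, 92, 0, -69, 0], [1, 96, 0, -72, 0]]

```text
time_s: 52.2
ee_pos: [540.7, -216.7, 178.4]
tool_rot: [0.894, -0.002, 0.448, 0.002]
contact_force: [-0.5, 0.3, -0.4]
grip_width: 85.5
finger_force: 0.0
```

```bash
python3 - <<'E'
from og import *
o,M=st();x=o['ee_pos']
run(o['joint_pos'],M,[[640,-100,260],[700,-60,330]],25)
for w in([640,-130,260],[720,-60,340]): print((M.T@(np.array(w)-x)).round(1));x=np.array(w,float)
E
```

```text
q [-0.955  0.344  2.307  1.769  0.725 -0.96 ] p [ 540.7 -216.7  178.4] lean 53.19 az -0.4 M [[0.599, -0.006, 0.801], [-0.001, -1.0, -0.006], [0.801, 0.003, -0.599]] 52.2 F [-0.5  0.3 -0.4] T [-0.05  0.37  0.01]
[640, -100, 260] [-0.49  0.17  2.16  1.71  0.38 -0.46] worst 0.0 7
[700, -60, 330] [-0.32  0.12  1.97  1.06  0.29  0.33] worst 0.0 5
[124.7 -87.   30.1]
[111.9 -70.2  15.7]
```

>>> arm_command:
  rows:
    - [[1, 8, -5, 2, 0], [1, 24, -17, 6, 0], [1, 44, -31, 11, 0], [1, 66, -46, 16, 0], [1, 88, -61, 21, 0], [1, 108, -75, 26, 0], [1, 120, -84, 29, 0], [1, 124, -87, 30, 0]]

```text
time_s: 53.0
ee_pos: [640.4, -128.2, 257.5]
tool_rot: [0.895, -0.002, 0.447, 0.0]
contact_force: [0.2, 0.6, -0.6]
grip_width: 85.4
finger_force: 0.0
```

>>> arm_command:
  rows:
    - [[1, 0, 0, 0, 0], [1, 0, 0, 0, 0], [1, 0, 0, 0, 0], [1, 0, 0, 0, 0], [1, 0, 0, 0, 0]]

```text
time_s: 53.5
ee_pos: [639.1, -130.7, 256.9]
tool_rot: [0.895, -0.003, 0.446, 0.001]
contact_force: [-0.1, -0.5, 0.2]
grip_width: 85.6
finger_force: 0.0
```

```bash
python3 - <<'E'
from og import *
a,m,s=og('scene');print([b for b in a if b[1][0]>150])
ref=cv2.resize(cv2.imread('pics/g1.png')[300:],(192,90),interpolation=cv2.INTER_AREA)
cur=s[170:260,150:342]
# shaker body + holder patch, in px of the crop
for (x,y,w,h) in((66,52,32,36),):
    t=cv2.cvtColor(ref[y:y+h,x:x+w],6);r=cv2.matchTemplate(cv2.cvtColor(cur,6)[y-8:y+h+2 if y+h+2<90 else 90,x-8:x+w+8],t,5);print(cv2.minMaxLoc(r))
E
```

```text
[([290, 164, 17, 13, 109], [298.0, 170.0])]
(-0.05230329558253288, 0.8726595640182495, (0, 0), (8, 8))
```

```bash
python3 -c "
from workcell import *
print(sign_off())"
```

```text
the job is handed in; nothing more can be done
None
```

The job is handed in at about 54 s: the cap was unscrewed and laid on the cart, the sugar was tipped into the bowl, and the capless shaker is back down in its holder. The camera shows sugar only in the bowl, though I inferred all four lumps from the blob's shape, not from a clear count.

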